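Sort steel columns by length into the locking storage tray

TASK

Put the loose steel columns away in the storage tray, sorted by length: first lift the red lever out of its notch and push it away from you until it drops into the far notch, which opens the blue keeper frame, then lay every column in a trough of the row that matches its length, one to a trough. When all are in, lift the lever again and bring it back until it drops into the near notch, so that the keeper tabs lie over the columns; leave the tip box, the beaker and the vial where they stand.

Things in the scene. Friction and masses are not known exactly. Their poses are not given: they have to be found in the camera images.
- tray: Grey plastic storage tray fixed to the bench, 132 mm (x) by 490 mm (y), floor 8 mm thick; cross walls 16 mm thick, 39 mm high part it along y into rows, from +y: long (153 mm inside), mid (123), short (93). Each row has two troughs along y, at tray x = -42 (near) and +42 mm (far), marked by dark strips. Origin on the bench; x away from robot, y left (from -228 to +262 mm); yaw varies a little.
- keeper (a joint): Slide of the blue keeper frame along tray x, away from the robot, in m: 0 = shut (eight tabs 22 mm wide over the trough ends, underside 40, top 44 mm over the bench), 0.042 = open (tabs clear of the troughs, between and behind them). Stops at -0.003 and 0.045. It slides only with the lever lifted; friction about 1 N, no spring. Back bar at tray x = 74 mm when shut.
- lever (a joint): Lift of the red-knobbed lever in the keeper frame, in m: 0 = down, its cross pin in a notch of the steel gate plate; 0.03 = top stop. Lifted over 17 mm (20 to 27 is right) it is free of the notch, and lever and frame slide together along tray x. Weighs 0.15 kg, falls by itself. Notches at keeper 0 and 0.042, each with 3 mm of play either way.
- lever_grip (a point): Middle of the red knob of the lever, an upright cylinder 25 mm across and 36 mm tall (its top 18 mm above this point; this point 114 mm above the bench when down), at the tray's left end; nothing stands beside it down to 68 mm above the bench. It moves with the lever.
- long_near (a point): Centre of the nearer trough of the long row: where the centre of a column lies when seated (22 mm above the bench), its axis along tray y. Trough 40 mm wide between ribs 8 mm high that stand only in the last 18 mm at each end; the middle is free for fingers down to the floor, 8 mm above the bench.
- long_far (a point): Centre of the farther trough of the long row: where the centre of a column lies when seated (22 mm above the bench), its axis along tray y. Trough 40 mm wide between ribs 8 mm high that stand only in the last 18 mm at each end; the middle is free for fingers down to the floor, 8 mm above the bench.
- mid_near (a point): Centre of the nearer trough of the mid row: where the centre of a column lies when seated (22 mm above the bench), its axis along tray y. Trough 40 mm wide between ribs 8 mm high that stand only in the last 18 mm at each end; the middle is free for fingers down to the floor, 8 mm above the bench.
- mid_far (a point): Centre of the farther trough of the mid row: where the centre of a column lies when seated (22 mm above the bench), its axis along tray y. Trough 40 mm wide between ribs 8 mm high that stand only in the last 18 mm at each end; the middle is free for fingers down to the floor, 8 mm above the bench.
- short_near (a point): Centre of the nearer trough of the short row: where the centre of a column lies when seated (22 mm above the bench), its axis along tray y. Trough 40 mm wide between ribs 8 mm high that stand only in the last 18 mm at each end; the middle is free for fingers down to the floor, 8 mm above the bench.
- short_far (a point): Centre of the farther trough of the short row: where the centre of a column lies when seated (22 mm above the bench), its axis along tray y. Trough 40 mm wide between ribs 8 mm high that stand only in the last 18 mm at each end; the middle is free for fingers down to the floor, 8 mm above the bench.
- long_1: Steel column 145 mm long: tube 20 mm across, a hexagonal nut at each end (28 mm across flats, 14 mm long), a black plug (14 mm across, 5 mm) beyond each nut; bare tube of 107 mm in the middle to grip. About 0.23 kg. Origin at its centre, y along its axis; lying flat its centre is 14 mm above the surface. May be absent. Columns differ only in length (145, 115, 85 mm).
- long_2: Steel column 145 mm long: tube 20 mm across, a hexagonal nut at each end (28 mm across flats, 14 mm long), a black plug (14 mm across, 5 mm) beyond each nut; bare tube of 107 mm in the middle to grip. About 0.23 kg. Origin at its centre, y along its axis; lying flat its centre is 14 mm above the surface. May be absent. Columns differ only in length (145, 115, 85 mm).
- mid_1: Steel column 115 mm long: tube 20 mm across, a hexagonal nut at each end (28 mm across flats, 14 mm long), a black plug (14 mm across, 5 mm) beyond each nut; bare tube of 77 mm in the middle to grip. About 0.18 kg. Origin at its centre, y along its axis; lying flat its centre is 14 mm above the surface. May be absent. Columns differ only in length (145, 115, 85 mm).
- mid_2: Steel column 115 mm long: tube 20 mm across, a hexagonal nut at each end (28 mm across flats, 14 mm long), a black plug (14 mm across, 5 mm) beyond each nut; bare tube of 77 mm in the middle to grip. About 0.18 kg. Origin at its centre, y along its axis; lying flat its centre is 14 mm above the surface. May be absent. Columns differ only in length (145, 115, 85 mm).
- short_1: Steel column 85 mm long: tube 20 mm across, a hexagonal nut at each end (28 mm across flats, 14 mm long), a black plug (14 mm across, 5 mm) beyond each nut; bare tube of 47 mm in the middle to grip. About 0.14 kg. Origin at its centre, y along its axis; lying flat its centre is 14 mm above the surface. May be absent. Columns differ only in length (145, 115, 85 mm).
- short_2: Steel column 85 mm long: tube 20 mm across, a hexagonal nut at each end (28 mm across flats, 14 mm long), a black plug (14 mm across, 5 mm) beyond each nut; bare tube of 47 mm in the middle to grip. About 0.14 kg. Origin at its centre, y along its axis; lying flat its centre is 14 mm above the surface. May be absent. Columns differ only in length (145, 115, 85 mm).
- tip_box: Green and white pipette tip box, 71x115x52 mm, loose bystander; origin under its centre.
- small_beaker: Small glass beaker, 51 mm across, 52 mm tall, loose bystander; origin under its centre.
- small_vial: Screw-cap vial with green liquid, 27 mm across, 60 mm tall, loose bystander; origin under its centre.
Things that resemble listed ones, but are neither listed nor needed, are in the scene too. What is shaped like the long_2 but purple or yellow is not meant.

How it is judged (in metres and radians):
On the way, in this order (a step that is already met when the one before it is completed fails the run):
1. the lever rests in the far notch and the keeper frame is open (value of joint keeper above 0.036 m and value of joint lever below 0.004 m), for 0.2 s.
2. every column lies in a trough of the row of its length ((distance between long_1 and long_near below 0.012 m or distance between long_1 and long_far below 0.012 m) and angle between the y axis of each of long_1, long_2, mid_1, mid_2, short_1, short_2 and the y axis of tray, either way round below 0.12 rad and (distance between long_2 and long_near below 0.012 m or distance between long_2 and long_far below 0.012 m) and (distance between mid_1 and mid_near below 0.012 m or distance between mid_1 and mid_far below 0.012 m) and (distance between mid_2 and mid_near below 0.012 m or distance between mid_2 and mid_far below 0.012 m) and (distance between short_1 and short_near below 0.012 m or distance between short_1 and short_far below 0.012 m) and (distance between short_2 and short_near below 0.012 m or distance between short_2 and short_far below 0.012 m)), for 0.2 s.
3. the lever rests in the near notch again and the keeper frame is shut (value of joint keeper below 0.006 m and value of joint lever below 0.004 m), for 0.2 s.
At the end, for the whole second after the job is handed in: Every column present lies at rest in a trough of the row of its own length (centre within 12 mm of the trough's centre point, axis within 0.12 rad of the trough); the keeper frame is shut (keeper below 0.006) and the lever is down in its notch (below 0.004) (all of step 2 and all of step 3 and linear speed of each of long_1, long_2, mid_1, mid_2, short_1, short_2 below 0.02 m/s); the robot touches nothing.
It fails at once if the tip box is moved more than 40 mm or tipped over (distance of tip_box from where it was at the start of the episode above 0.04 m or angle between tip_box's own z axis and vertical above 0.6 rad).
It fails at once if the beaker is moved more than 40 mm or tipped over (distance of small_beaker from where it was at the start of the episode above 0.04 m or angle between small_beaker's own z axis and vertical above 0.6 rad).
It fails at once if the vial is moved more than 40 mm or tipped over (distance of small_vial from where it was at the start of the episode above 0.04 m or angle between small_vial's own z axis and vertical above 0.6 rad).
Of long_1, mid_1, short_1, long_2, mid_2, short_2 only 4 to 6 are there at a start; the rules pass over those that are not, and their reading is None.
At some moment in a run one of long_1, mid_1, short_1, long_2, mid_2, short_2 may be knocked a few centimetres aside while the robot is not near it.
Once in a run the grip may slacken for a moment while it holds something.
It also fails if it takes over 210 s, if anything falls off the work surface, if the arm or the gripper's body presses on something with over 40 N, if the wrist force passes 120 N, or if a joint passes its speed limit or range.

ROBOT

A 6-joint arm with a two-finger parallel gripper is mounted at the origin on a cart in front of the work surface, level with it; the furniture and walls round the work are solid. World frame = base frame: x ahead of the robot, y to its left, z up, the work surface at z = 0. Lengths are in m, angles in degrees, forces in N, time in s.
With the tool pointing down it reaches from about 0.25 to 0.775 m from the base axis. Payload 8.9 kg.
Tool frame: the origin (TCP) lies at the centre of the arm's flange, where the gripper is bolted on; the fingertips stand 173 mm ahead of it and the grasp point (between the pads) lies 155 mm ahead of it (ctrl.tcp_to_tips is the distance from the TCP to the fingertips, in m); z points along the fingers, y is the line along which they close (so a half turn about z gives the same grasp; the last joint's range is limited). The gripper opens to 85 mm and grips with 20 to 120 N. Pads are 22 mm wide; open, the fingers measure 114 mm over their backs; the gripper's body (76 mm by 85 mm) begins 54 mm behind the grasp point. The pads swing forward as they close: fully open they stand 13 mm farther back than shut.
Start: joints at [66.503, 16.656, -8.789, 64.555, 0, 82.019], TCP at [0.14, 0.506, 0.405] pointing down, gripper open.
Joint ranges: [-144.48, 144.48], [-52.06, 99.96], [-74.48, 78.29], [-112.23, 115.85], [-86.99, 84.42], [-180, 180]. Speed limits (degrees/s): [127.2, 127.2, 159.86, 180, 180, 180].

INTERFACE

Orientations are given as a 3x3 rotation matrix whose columns are the frame's x, y, z axes.
In Python, from workcell import ctrl, viewer, workorder, spotter gives the robot as it stands. The module is installed in compiled form; this text tells all that it offers.
- The arm moves only by the tool play_rows, never from a script. Its argument "series" is a list of rows, each an object with "delta_pos": the shift along the tool's x, y, z as a fraction of full scale, a list of three; "angular": the turn, a rotation vector about the tool's x, y, z as a fraction of full scale, a list of three; "hand": the closure, from 0 (fully open) to 1 (shut). In form: [{"delta_pos": [tx, ty, tz], "angular": [wx, wy, wz], "hand": hand}, ...]. A call has exactly 8 rows; each row shifts and turns the commanded pose from where the row before left it, along the tool's axes as they then stand; what a row does not reach is not made up. Full scale, the value 1, is 30 mm for a shift and 4 degrees for a turn. A row lasts 1/10 s, in which the tool goes at most 50 mm and 8.59 degrees, less where a joint would pass 70% of its speed; a pose out of reach is approached as far as the arm can. A call with a number of a shift or a turn outside -1 to 1 is refused whole. A call with a gripper value outside its range is refused whole. The fingers move at their own pace and stop on an object; the grip force is fixed at half the most. Time passes only in rows, so rows that do not move let the fingers close, or fill a call up. It gives the time, the measured TCP pose, the force, the opening and the grip force at its end, in the units of the state.
- ctrl.read_state(): the state, without advancing time (a new reading comes with each control period).
- viewer.read_camera(name): name is "scene" or "top" or "wrist"; returns the picture (420x560x3 uint8, red, green, blue); there is no depth.
- viewer.camera_params(name): a dict with "mtx" (3x3 intrinsics, pixels), "xyz" and "orientation" of the camera in the world; the wrist camera has in their place "mount" (4x4, takes a point from camera to tool coordinates, whose origin is the TCP and whose axes are the flange's). Camera axes: x right, y up, looking along -z (the intrinsics and any distortion apply to the point x, -y, -z); pixel columns grow to the right and rows downward; lengths in m; the calibration is good to about 2 mm. A picture is of the moment at which its call begins: read the wrist's pose just before it. camera_params takes no time and is no camera call.
- workorder.sign_off(): hands the job in; it is judged then, once.
Trained networks look in the newest picture that a camera, given by its name, has taken for a name from the list of things; names that differ only in an ending like _2 or _b are one class to them, and where a whole thing is asked for, a point or a joint stands for the part that bears it (a point fixed in the world has none). Each returns a list of dicts, best first, with "conf" (0 to 1); they miss things now and then, are a little off and sometimes report something else, mostly with a low value. They report only what shows in the picture. A call takes as long as a camera call. They do not tell look-alikes from the thing itself.
- spotter.find_in(camera, name): "rect" ([centre column, centre row, width, height] in pixels, round what is visible of it).
The state is a dict: "clock": time; "qpos": joint angles; "dq": joint speeds; "effort": joint torques, N m; "eef_pos": TCP position; "eef_rot": TCP orientation; "force": force on the tool from outside, world axes, zero at the start; "wrist_torque": the same for the moment, N m; "gripper_width": opening from 0.0 (shut) to 1.0 (fully open); "finger_force": force on a finger pad.
Only numpy, scipy, OpenCV 4.12 (cv2) and the standard library are available. Lean on these libraries where they do the work, as an engineer would, in place of code of your own. Each camera call takes 0.05 s, during which the arm holds its last target. There are 200 camera calls.

## Working session

There is one attempt and no reset: what is moved stays moved. The work goes in short steps, Python scripts to look and compute and a tool call to move; the robot and the scene stay as the last step left them, time stands still between calls to the robot, and variables do not carry over. Pictures are saved under pics/ and viewed, at most 14 in all, crops included, and the job is handed in when it is done.

Besides the shell and the picture viewer there is one more tool, called after "Request:" by a JSON object that holds its "api" and its "payload", one argument or row to a line. play_rows: Moves the arm, as the interface text tells. Shift numbers are shares of 30 mm and turn numbers shares of 4 degrees, none past 1 either way. Its arguments: {"type":"object","properties":{"series":{"type":"array","items":{"type":"object","properties":{"delta_pos":{"type":"array","items":{"type":"number","minimum":-1,"maximum":1}},"angular":{"type":"array","items":{"type":"number","minimum":-1,"maximum":1}},"hand":{"type":"number"}}}}},"required":["series"]}

```bash
mkdir -p pics
cat > h.py <<'E'
import numpy as np, cv2
from workcell import ctrl, viewer, workorder, spotter
def shot(cam,fn=None):
    im=viewer.read_camera(cam)
    if fn: cv2.imwrite('pics/'+fn,cv2.cvtColor(im,cv2.COLOR_RGB2BGR))
    return im
def campose(cam,st=None):
    p=viewer.camera_params(cam); K=np.array(p['mtx'])
    if 'mount' in p:
        st=st or ctrl.read_state(); M=np.array(p['mount'])
        R=np.array(st['eef_rot']); t=np.array(st['eef_pos'])
        return K,R@M[:3,:3],R@M[:3,3]+t
    return K,np.array(p['orientation']),np.array(p['xyz'])
def px2w(cam,u,v,z,st=None):
    K,R,t=campose(cam,st)
    d=np.linalg.inv(K)@np.array([u,v,1.]); d=R@np.array([d[0],-d[1],-d[2]])
    return t+d*(z-t[2])/d[2]
def w2px(cam,P,st=None):
    K,R,t=campose(cam,st)
    c=R.T@(np.array(P)-t); q=K@np.array([c[0],-c[1],-c[2]]); return q[:2]/q[2]
E
python3 - <<'E'
from h import *
print({k:np.round(v,3).tolist() if not isinstance(v,float) else v for k,v in ctrl.read_state().items()})
for c in('scene','top','wrist'):
    shot(c,c+'0.png'); print(c,{k:(np.round(v,3).tolist() if not isinstance(v,str) else v) for k,v in viewer.camera_params(c).items()})
for n in ('long_1','mid_1','short_1','tray','lever_grip','tip_box','small_beaker','small_vial'):
    print(n,[(np.round(d['rect']).tolist(),round(d['conf'],2)) for d in spotter.find_in('top',n)])
E
```

```text
{'clock': 0.0, 'qpos': [66.504, 16.689, -8.832, 64.554, -0.001, 82.018], 'dq': [0.084, 0.041, -0.113, 0.055, -0.115, -0.016], 'effort': [-0.0, -53.714, 33.137, 0.016, -0.0, 0.0], 'eef_pos': [0.14, 0.506, 0.404], 'eef_rot': [[-0.964, 0.267, -0.0], [0.267, 0.964, -0.001], [0.0, -0.001, -1.0]], 'force': [-0.215, -1.111, 0.124], 'wrist_torque': [-0.006, 0.026, 0.007], 'finger_force': 0.0, 'gripper_width': 1.0035815986592198}
scene {'mtx': [[431.775, 0.0, 280.574], [0.0, 431.775, 207.128], [0.0, 0.0, 1.0]], 'xyz': [-0.103, -0.54, 1.006], 'orientation': [[0.633, 0.578, -0.515], [-0.774, 0.466, -0.429], [-0.008, 0.67, 0.742]]}
top {'mtx': [[474.742, 0.0, 278.551], [0.0, 474.742, 209.139], [0.0, 0.0, 1.0]], 'xyz': [0.447, -0.023, 1.428], 'orientation': [[-0.028, 0.998, -0.055], [-1.0, -0.028, -0.005], [-0.007, 0.055, 0.998]]}
wrist {'mtx': [[333.721, 0.0, 275.153], [0.0, 333.721, 213.817], [0.0, 0.0, 1.0]], 'mount': [[0.001, 0.949, 0.315, 0.08], [1.0, -0.001, 0.0, 0.002], [0.0, 0.315, -0.949, 0.031], [0.0, 0.0, 0.0, 1.0]]}
long_1 [([296.0, 248.0, 40.0, 37.0], 0.76), ([254.0, 242.0, 25.0, 49.0], 0.67), ([430.0, 266.0, 37.0, 35.0], 0.64), ([168.0, 265.0, 47.0, 25.0], 0.58)]
mid_1 [([406.0, 182.0, 22.0, 19.0], 0.75), ([375.0, 241.0, 24.0, 36.0], 0.65)]
short_1 [([217.0, 241.0, 27.0, 23.0], 0.7), ([275.0, 165.0, 167.0, 53.0], 0.3)]
tray [([274.0, 167.0, 166.0, 52.0], 0.83)]
lever_grip []
tip_box [([136.0, 189.0, 45.0, 24.0], 0.89)]
small_beaker [([406.0, 182.0, 22.0, 18.0], 0.58), ([197.0, 171.0, 9.0, 11.0], 0.35)]
small_vial [([424.0, 209.0, 15.0, 4.0], 0.68)]
```

View pics/top0.png

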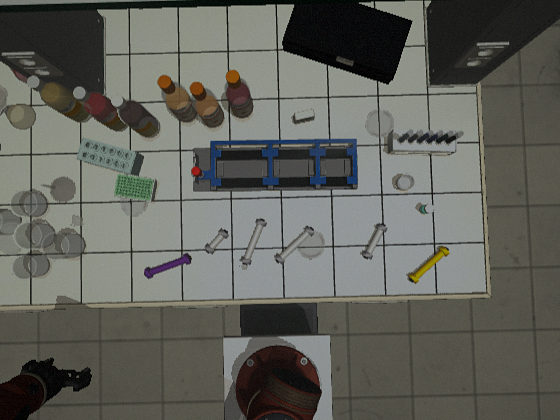

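View pics/scene0.png

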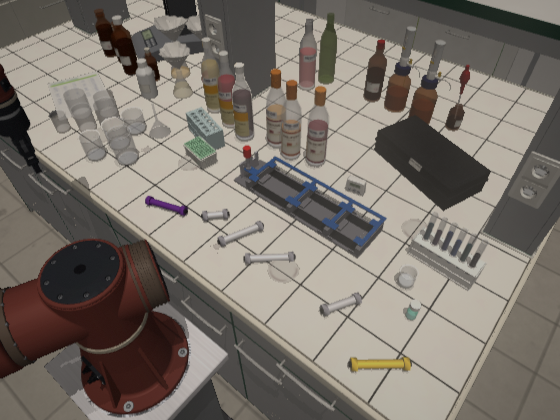

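The top view shows four real columns: short (217,241), long (254,242), long (294,245) and mid (375,241). The look-alikes are purple (168,265) and yellow (429,265). The tray is at about (275,166) and the red knob at (196,171). The beaker is at (403,182), the vial at (423,209) and the tip box at (136,189).

Run:
```python
from h import *
im=cv2.imread('pics/top0.png'); 
cv2.imwrite('pics/crop1.png',cv2.resize(im[130:290,180:450],None,fx=2.9,fy=2.9,interpolation=cv2.INTER_CUBIC))
P=lambda u,v,z:np.round(px2w('top',u,v,z),3)
print('knob',P(196,171,.114))
for n,a in dict(short=(217,241),longA=(254,242),longB=(294,245),mid=(375,241),beaker=(403,182),vial=(423,209),tip=(136,189)).items(): print(n,P(*a,.014))
print('tray corners (z .04)',P(211,141,.042),P(357,139,.042),P(357,187,.04),P(195,190,.02))
```

```text
knob [0.633 0.211 0.114]
short [0.435 0.17  0.014]
longA [0.429 0.06  0.014]
longB [ 0.417 -0.058  0.014]
mid [ 0.422 -0.299  0.014]
beaker [ 0.596 -0.389  0.014]
vial [ 0.513 -0.445  0.014]
tip [0.598 0.41  0.014]
tray corners (z .04) [0.73  0.178 0.042] [ 0.724 -0.252  0.042] [ 0.582 -0.247  0.04 ] [0.589 0.232 0.02 ]
```

View pics/crop1.png

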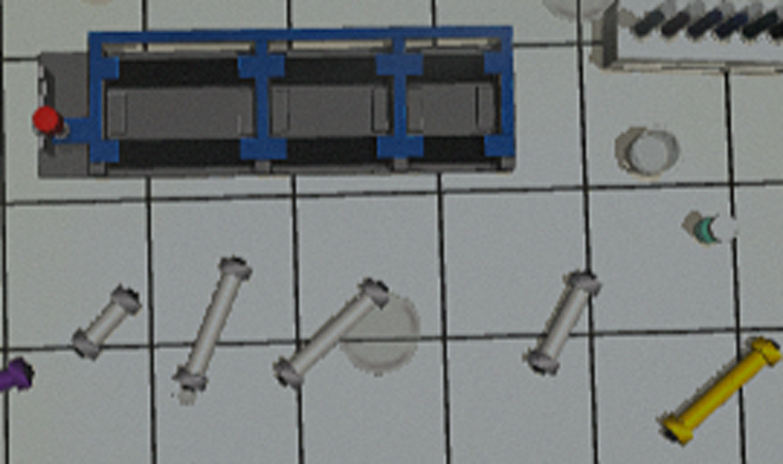

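The crop shows short_1 at about (105,322), the two longs at (212,325) and (331,333), and the mid at (562,323). The measured lengths fit. All four are grey; the purple and yellow ones stay. The troughs look empty. Next I move toward the lever, turning the tool so that tool x = +Y and tool y = +X.

Request:
{"api": "play_rows", "payload": {
  "series": [
    {"delta_pos": [-0.74, 0.22, 0], "angular": [0, 0, 0.776], "hand": 0},
    {"delta_pos": [-0.74, 0.22, 0], "angular": [0, 0, 0.776], "hand": 0},
    {"delta_pos": [-0.74, 0.22, 0], "angular": [0, 0, 0.776], "hand": 0},
    {"delta_pos": [-0.74, 0.22, 0], "angular": [0, 0, 0.776], "hand": 0},
    {"delta_pos": [-0.74, 0.22, 0], "angular": [0, 0, 0.776], "hand": 0},
    {"delta_pos": [-0.74, 0.22, 0], "angular": [0, 0, 0.776], "hand": 0},
    {"delta_pos": [-0.74, 0.22, 0], "angular": [0, 0, 0.776], "hand": 0},
    {"delta_pos": [-0.74, 0.22, 0], "angular": [0, 0, 0.776], "hand": 0}
  ]
}}

```text
clock: 1.35
eef_pos: [0.3225, 0.4742, 0.4047]
eef_rot: [[-0.761, 0.649, 0.0], [0.649, 0.761, 0.0], [0.0, 0.0, -1.0]]
force: [0.1, -0.1, -0.3]
gripper_width: 1.0
finger_force: 0.0
```

Request:
{"api": "play_rows", "payload": {
  "series": [
    {"delta_pos": [-0.74, 0.22, 0], "angular": [0, 0, 0.776], "hand": 0},
    {"delta_pos": [-0.74, 0.22, 0], "angular": [0, 0, 0.776], "hand": 0},
    {"delta_pos": [-0.74, 0.22, 0], "angular": [0, 0, 0.776], "hand": 0},
    {"delta_pos": [-0.74, 0.22, 0], "angular": [0, 0, 0.776], "hand": 0},
    {"delta_pos": [-0.74, 0.22, 0], "angular": [0, 0, 0.776], "hand": 0},
    {"delta_pos": [-0.74, 0.22, 0], "angular": [0, 0, 0.776], "hand": 0},
    {"delta_pos": [-0.74, 0.22, 0], "angular": [0, 0, 0.776], "hand": 0},
    {"delta_pos": [-0.74, 0.22, 0], "angular": [0, 0, 0.776], "hand": 0}
  ]
}}

```text
clock: 2.15
eef_pos: [0.4736, 0.3693, 0.4046]
eef_rot: [[-0.418, 0.909, 0.0], [0.909, 0.418, -0.0], [-0.0, 0.0, -1.0]]
force: [0.4, 0.8, 0.2]
gripper_width: 1.005
finger_force: 0.0
```

Request:
{"api": "play_rows", "payload": {
  "series": [
    {"delta_pos": [-0.74, 0.22, 0], "angular": [0, 0, 0.776], "hand": 0},
    {"delta_pos": [-0.74, 0.22, 0], "angular": [0, 0, 0.776], "hand": 0},
    {"delta_pos": [-0.74, 0.22, 0], "angular": [0, 0, 0.776], "hand": 0},
    {"delta_pos": [-0.74, 0.22, 0], "angular": [0, 0, 0.776], "hand": 0},
    {"delta_pos": [-0.74, 0.22, 0], "angular": [0, 0, 0.776], "hand": 0},
    {"delta_pos": [-0.74, 0.22, 0], "angular": [0, 0, 0.776], "hand": 0},
    {"delta_pos": [-0.74, 0.22, 0], "angular": [0, 0, 0.776], "hand": 0},
    {"delta_pos": [-0.74, 0.22, 0], "angular": [0, 0, 0.776], "hand": 0}
  ]
}}

```text
clock: 2.95
eef_pos: [0.5666, 0.2107, 0.4046]
eef_rot: [[0.002, 1.0, -0.0], [1.0, -0.002, -0.0], [-0.0, -0.0, -1.0]]
force: [0.5, 0.0, 0.8]
gripper_width: 0.997
finger_force: 0.0
```

Run:
```python
from h import *
s=ctrl.read_state(); print(s['clock'],np.round(s['eef_pos'],4),np.round(s['eef_rot'],3).tolist(),np.round(s['qpos'],1))
shot('wrist','w1.png')
for n in ('long_1','mid_1','short_1','tray','lever_grip'):
    print(n,[(np.round(d['rect']).tolist(),round(d['conf'],2)) for d in spotter.find_in('wrist',n)])
```

```text
2.95 [0.5666 0.2107 0.4046] [[0.002, 1.0, -0.0], [1.0, -0.002, -0.0], [-0.0, -0.0, -1.0]] [ 13.5  25.4   4.3  68.8  -0.  103.6]
long_1 [([70.0, 76.0, 97.0, 147.0], 0.94), ([164.0, 299.0, 117.0, 58.0], 0.81), ([184.0, 382.0, 51.0, 35.0], 0.63), ([360.0, 280.0, 146.0, 251.0], 0.24)]
mid_1 []
short_1 [([160.0, 215.0, 73.0, 60.0], 0.57)]
tray [([360.0, 280.0, 148.0, 246.0], 0.91)]
lever_grip [([357.0, 199.0, 40.0, 63.0], 0.91)]
```

View pics/w1.png

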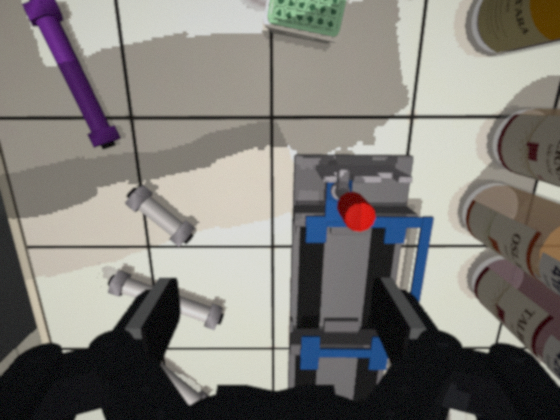

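Wrist view: the red knob top is at about (360,213) over the gate plate, the long-row troughs are empty, the short is at (160,215) and a long at (164,299). I'll measure these with colour and edge fits.

Run:
```python
from h import *
s=ctrl.read_state()
im=cv2.imread('pics/w1.png').astype(int); b,g,r=im[...,0],im[...,1],im[...,2]
m=(r>130)&(g<60)&(b<70); ys,xs=np.nonzero(m); print('red',xs.min(),xs.max(),ys.min(),ys.max(),len(xs))
# bright top disc vs side
mm=(r>215)&(g<60); y2,x2=np.nonzero(mm); print('bright',x2.min(),x2.max(),y2.min(),y2.max(),np.median(x2),np.median(y2))
for c in [(361,213)]: print('knob top',px2w('wrist',*c,.132,s))
for u,v in [(293,205),(293,300),(408,205),(293,155),(412,155)]: print(u,v,px2w('wrist',u,v,.039,s).round(4),px2w('wrist',u,v,.0,s).round(4))
bm=((b>120)&(r<70)).astype(np.uint8); print('blue')
for row in (225,250,300,315,345,355): x=np.nonzero(bm[row])[0]; print(row,x.min() if len(x) else 0, x.max() if len(x) else 0)
cv2.imwrite('pics/c2.png',cv2.resize(cv2.imread('pics/w1.png')[140:380,270:450],None,fx=2.5,fy=2.5))
```

```text
red 345 375 202 230 675
bright 363 363 208 208 363.0 208.0
knob top [0.63216506 0.21537444 0.132     ]
293 205 [0.5855 0.1935 0.039 ] [0.5877 0.1817 0.    ]
293 300 [0.5876 0.079  0.039 ] [0.5901 0.0538 0.    ]
408 205 [0.7058 0.1937 0.039 ] [0.722  0.1819 0.    ]
293 155 [0.5845 0.2456 0.039 ] [0.5866 0.2398 0.    ]
412 155 [0.7032 0.2458 0.039 ] [0.7191 0.2401 0.    ]
blue
225 307 430
250 419 426
300 0 0
315 0 0
345 302 380
355 301 385
```

View pics/c2.png

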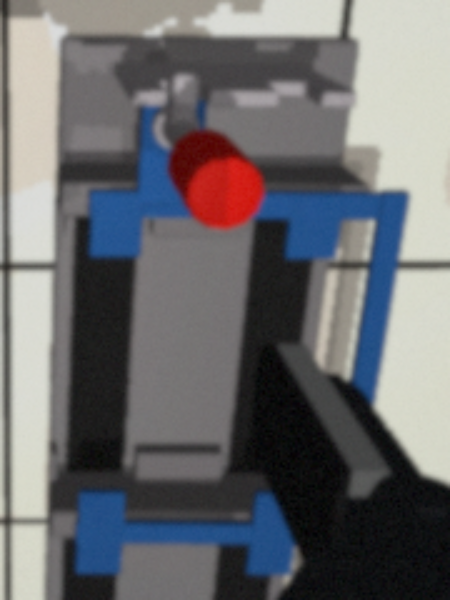

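Knob top centre is at (360,217), giving world (0.632, 0.212). I descend on it and grip.

Request:
{"api": "play_rows", "payload": {
  "series": [
    {"delta_pos": [0, 0.727, 0], "angular": [0, 0, 0], "hand": 0},
    {"delta_pos": [0, 0.727, 0], "angular": [0, 0, 0], "hand": 0},
    {"delta_pos": [0, 0.727, 0.5], "angular": [0, 0, 0], "hand": 0},
    {"delta_pos": [0.03, 0, 0.9], "angular": [0, 0, 0], "hand": 0},
    {"delta_pos": [0, 0, 0.9], "angular": [0, 0, 0], "hand": 0},
    {"delta_pos": [0, 0, 0.9], "angular": [0, 0, 0], "hand": 0},
    {"delta_pos": [0, 0, 0.8], "angular": [0, 0, 0], "hand": 0},
    {"delta_pos": [0, 0, 0.53], "angular": [0, 0, 0], "hand": 0}
  ]
}}

```text
clock: 4.05
eef_pos: [0.6307, 0.2135, 0.2668]
eef_rot: [[-0.002, 1.0, -0.002], [1.0, 0.002, -0.0], [-0.0, -0.002, -1.0]]
force: [0.1, -0.4, 0.6]
gripper_width: 1.004
finger_force: 0.0
```

Request:
{"api": "play_rows", "payload": {
  "series": [
    {"delta_pos": [0, 0, 0], "angular": [0, 0, 0], "hand": 1},
    {"delta_pos": [0, 0, 0], "angular": [0, 0, 0], "hand": 1},
    {"delta_pos": [0, 0, 0], "angular": [0, 0, 0], "hand": 1},
    {"delta_pos": [0, 0, 0], "angular": [0, 0, 0], "hand": 1},
    {"delta_pos": [0, 0, 0], "angular": [0, 0, 0], "hand": 1},
    {"delta_pos": [0, 0, 0], "angular": [0, 0, 0], "hand": 1},
    {"delta_pos": [0, 0, 0], "angular": [0, 0, 0], "hand": 1},
    {"delta_pos": [0, 0, 0], "angular": [0, 0, 0], "hand": 1}
  ]
}}

```text
clock: 4.85
eef_pos: [0.632, 0.2126, 0.2702]
eef_rot: [[0.0, 1.0, 0.002], [1.0, -0.0, 0.001], [0.001, 0.002, -1.0]]
force: [-0.2, 1.1, 7.0]
gripper_width: 0.276
finger_force: 58.6
```

Gripped, with the opening matching 25 mm. I lift 23 mm, push 42 mm, then lower.

Request:
{"api": "play_rows", "payload": {
  "series": [
    {"delta_pos": [0, 0, -0.4], "angular": [0, 0, 0], "hand": 1},
    {"delta_pos": [0, 0, -0.37], "angular": [0, 0, 0], "hand": 1},
    {"delta_pos": [0, 0, 0], "angular": [0, 0, 0], "hand": 1},
    {"delta_pos": [0, 0.35, 0], "angular": [0, 0, 0], "hand": 1},
    {"delta_pos": [0, 0.35, 0], "angular": [0, 0, 0], "hand": 1},
    {"delta_pos": [0, 0.35, 0], "angular": [0, 0, 0], "hand": 1},
    {"delta_pos": [0, 0.35, 0], "angular": [0, 0, 0], "hand": 1},
    {"delta_pos": [0, 0, 0], "angular": [0, 0, 0], "hand": 1}
  ]
}}

```text
clock: 5.65
eef_pos: [0.6745, 0.2122, 0.2916]
eef_rot: [[0.001, 1.0, 0.001], [1.0, -0.001, -0.0], [-0.0, 0.001, -1.0]]
force: [0.7, 1.2, -1.3]
gripper_width: 0.276
finger_force: 59.4
```

Run:
```python
from h import *
s=ctrl.read_state(); print(np.round(s['eef_pos'],4),np.round(s['force'],1),s['gripper_width'])
```

```text
[0.6745 0.2122 0.2916] [ 0.7  1.2 -1.3] 0.2755688519817362
```

Request:
{"api": "play_rows", "payload": {
  "series": [
    {"delta_pos": [0, 0, 0.25], "angular": [0, 0, 0], "hand": 1},
    {"delta_pos": [0, 0, 0.25], "angular": [0, 0, 0], "hand": 1},
    {"delta_pos": [0, 0, 0.24], "angular": [0, 0, 0], "hand": 1},
    {"delta_pos": [0, 0, 0], "angular": [0, 0, 0], "hand": 0},
    {"delta_pos": [0, 0, 0], "angular": [0, 0, 0], "hand": 0},
    {"delta_pos": [0, 0, 0], "angular": [0, 0, 0], "hand": 0},
    {"delta_pos": [0, 0, 0], "angular": [0, 0, 0], "hand": 0},
    {"delta_pos": [0, 0, 0], "angular": [0, 0, 0], "hand": 0}
  ]
}}

```text
clock: 6.45
eef_pos: [0.6735, 0.2125, 0.2696]
eef_rot: [[0.0, 1.0, -0.0], [1.0, -0.0, -0.0], [-0.0, -0.0, -1.0]]
force: [-0.3, 0.2, -0.2]
gripper_width: 1.002
finger_force: 0.0
```

Request:
{"api": "play_rows", "payload": {
  "series": [
    {"delta_pos": [0, 0, -0.8], "angular": [0, 0, 0], "hand": 0},
    {"delta_pos": [0, 0, -0.8], "angular": [0, 0, 0], "hand": 0},
    {"delta_pos": [0, 0, -0.8], "angular": [0, 0, 0], "hand": 0},
    {"delta_pos": [0, -1, -0.8], "angular": [0, 0, 0], "hand": 0},
    {"delta_pos": [-0.5, -1, -0.8], "angular": [0, 0, 0], "hand": 0},
    {"delta_pos": [-1, -1, -0.6], "angular": [0, 0, 0], "hand": 0},
    {"delta_pos": [-1, -1, 0], "angular": [0, 0, 0], "hand": 0},
    {"delta_pos": [-1, -0.5, 0], "angular": [0, 0, 0], "hand": 0}
  ]
}}

```text
clock: 7.25
eef_pos: [0.5364, 0.1069, 0.4086]
eef_rot: [[-0.001, 1.0, 0.001], [1.0, 0.001, 0.0], [0.0, 0.001, -1.0]]
force: [-0.1, -0.2, 0.3]
gripper_width: 1.003
finger_force: 0.0
```

Run:
```python
from h import *
s=ctrl.read_state(); print(s['clock'],np.round(s['eef_pos'],4),np.round(s['eef_rot'],3).tolist(),np.round(s['force'],1))
shot('wrist','w2.png')
for n in ('long_1','mid_1','short_1','tray','lever_grip'):
    print(n,[(np.round(d['rect']).tolist(),round(d['conf'],2)) for d in spotter.find_in('wrist',n)])
```

```text
7.25 [0.5364 0.1069 0.4086] [[-0.001, 1.0, 0.001], [1.0, 0.001, 0.0], [0.0, 0.001, -1.0]] [-0.1 -0.2  0.3]
long_1 [([118.0, 21.0, 39.0, 39.0], 0.97), ([180.0, 218.0, 124.0, 67.0], 0.85), ([183.0, 310.0, 96.0, 84.0], 0.57)]
mid_1 []
short_1 [([179.0, 120.0, 78.0, 73.0], 0.74)]
tray []
lever_grip [([456.0, 70.0, 76.0, 42.0], 0.65)]
```

View pics/w2.png

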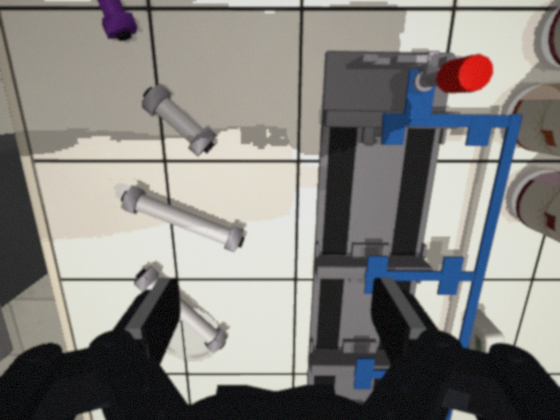

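The keeper is open and the lever is at the far side at (470,72). The short's nuts are at (157,99) and (204,139); long A's nuts are at (133,199) and (235,238). I'll measure the strips and the columns.

```bash
cat >> h.py <<'E'
def col(cam,a,b,st,z=.014):
    A,B=px2w(cam,*a,z,st)[:2],px2w(cam,*b,z,st)[:2]
    d=B-A; return (A+B)/2, np.linalg.norm(d), np.degrees(np.arctan2(d[1],d[0]))%180
E
python3 - <<'E'
from h import *
s=ctrl.read_state()
im=cv2.imread('pics/w2.png'); g=cv2.cvtColor(im,cv2.COLOR_BGR2GRAY)
for row in range(120,262,10):
    x=np.nonzero(g[row,300:440]<38)[0]+300; sp=np.split(x,np.nonzero(np.diff(x)>3)[0]+1) if len(x) else []
    print(row,[(int(k[0]),int(k[-1])) for k in sp if len(k)>8])
for c in (340,410):
    y=np.nonzero(g[100:270,c]<38)[0]+100; print(c,y.min(),y.max())
for a,b in [((157,99),(204,139)),((133,199),(235,238)),((147,277),(216,335))]: print(col('wrist',a,b,s))
cv2.imwrite('pics/c3.png',cv2.resize(im[80:360,100:460],None,fx=2.2,fy=2.1))
E
```

```text
120 []
130 [(330, 355), (409, 433)]
140 [(330, 355), (408, 431)]
150 [(329, 353), (407, 429)]
160 [(329, 352), (405, 428)]
170 [(329, 351), (404, 426)]
180 [(328, 350), (403, 425)]
190 [(328, 349), (401, 423)]
200 [(327, 349), (400, 421)]
210 [(327, 348), (399, 420)]
220 [(326, 347), (397, 418)]
230 [(326, 346), (396, 417)]
240 [(324, 345), (394, 415)]
250 [(324, 343), (393, 414)]
260 []
340 128 254
410 130 255
(array([0.44162287, 0.17416788]), np.float64(0.0607902667322862), np.float64(138.55831640602966))
(array([0.4365849, 0.063986 ]), np.float64(0.12270851911695445), np.float64(157.28636624887977))
(array([ 0.423653  , -0.05351981]), np.float64(0.11621326306997744), np.float64(133.18140290586064))
```

View pics/c3.png

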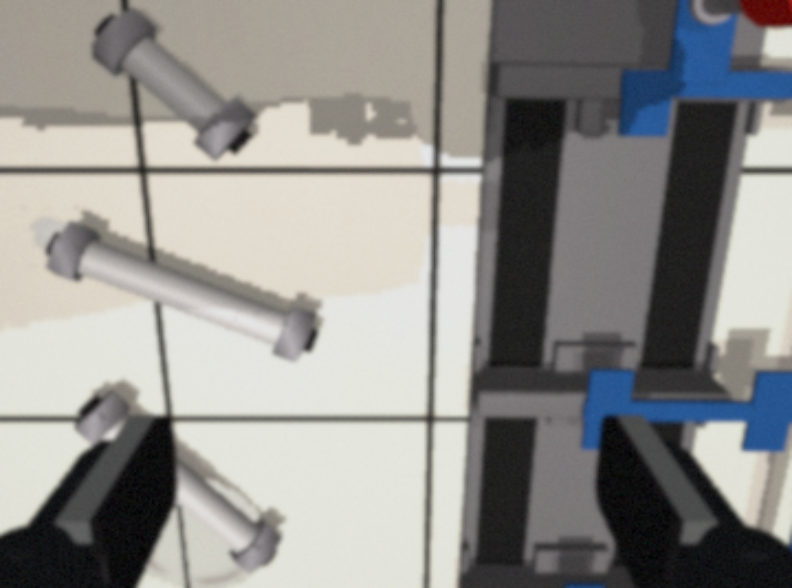

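```bash
cat > tray.py <<'E'
from h import *
E
python3 - <<'E'
from h import *
s=ctrl.read_state()
p=lambda u,v:px2w('wrist',u+.5,v+.5,.008,s)[:2]
nt,nb,ft,fb=p(342.7,127.5),p(333.5,254.5),p(421.3,129),p(403.2,255.5)
print(nt,nb,ft,fb,np.linalg.norm(nt-nb),np.linalg.norm(ft-fb),np.linalg.norm((nt+nb-ft-fb)/2))
for a,b in((nt,nb),(ft,fb)): d=a-b; print('yaw deg',np.degrees(np.arctan2(-d[0],d[1])))
c=(nt+nb+ft+fb)/4; print('row centre',c)
E
```

```text
[0.6130524 0.165112 ] [0.61160382 0.01563345] [0.69749083 0.16360977] [0.69628186 0.01435115] 0.14948557066455642 0.1492635224229197 0.08456969276848127
yaw deg -0.5552278181644927
yaw deg -0.46407610946147543
row centre [0.65460723 0.08967659]
```

Trough spacing comes out at 84.6 mm (84 expected), yaw is about -0.6°, and the nut spacings fit (61 and 121 mm). I set up a move planner and go for the short column first.

```bash
cat > tray.py <<'E'
from h import *
YA=89.4 # direction of tray y axis
O=np.array([.6534,-.0228]); yx=np.array([np.cos(np.radians(YA)),np.sin(np.radians(YA))]); xx=np.array([yx[1],-yx[0]])
T={r+'_'+s:O+yx*y+xx*x for r,y in (('long',.1125),('mid',-.0415),('short',-.1655)) for s,x in (('near',-.042),('far',.042))}
def ang(s): R=np.array(s['eef_rot']); return np.degrees(np.arctan2(R[1,0],R[0,0]))
def plan(x,y,z,a,n,p=None,a0=None):
    s=ctrl.read_state(); p=np.array(s['eef_pos']) if p is None else np.array(p); a0=ang(s) if a0 is None else a0
    th=np.radians((a-a0+180)%360-180); am=np.radians(a0)+th/2
    d=np.array([x,y])-p[:2]; k=1 if abs(th)<1e-6 else (th/2)/np.sin(th/2)
    ex=np.array([np.cos(am),np.sin(am)]); ey=np.array([ex[1],-ex[0]])
    print(n,'rows: d',np.round([d@ex*k/n/.03,d@ey*k/n/.03,(p[2]-z)/n/.03],3).tolist(),'wz',round(-np.degrees(th)/n/4,3))
E
python3 - <<'E'
from tray import *
print(ctrl.tcp_to_tips,{k:v.round(4).tolist() for k,v in T.items()})
plan(.4416,.1742,.33,138.6,16)
E
```

```text
0.1734 {'long_near': [0.6126, 0.0901], 'long_far': [0.6966, 0.0893], 'mid_near': [0.611, -0.0639], 'mid_far': [0.695, -0.0647], 'short_near': [0.6097, -0.1879], 'short_far': [0.6937, -0.1887]}
16 rows: d [0.216, -0.132, 0.162] wz -0.759
```

Request:
{"api": "play_rows", "payload": {
  "series": [
    {"delta_pos": [0.216, -0.132, 0.162], "angular": [0, 0, -0.759], "hand": 0},
    {"delta_pos": [0.216, -0.132, 0.162], "angular": [0, 0, -0.759], "hand": 0},
    {"delta_pos": [0.216, -0.132, 0.162], "angular": [0, 0, -0.759], "hand": 0},
    {"delta_pos": [0.216, -0.132, 0.162], "angular": [0, 0, -0.759], "hand": 0},
    {"delta_pos": [0.216, -0.132, 0.162], "angular": [0, 0, -0.759], "hand": 0},
    {"delta_pos": [0.216, -0.132, 0.162], "angular": [0, 0, -0.759], "hand": 0},
    {"delta_pos": [0.216, -0.132, 0.162], "angular": [0, 0, -0.759], "hand": 0},
    {"delta_pos": [0.216, -0.132, 0.162], "angular": [0, 0, -0.759], "hand": 0}
  ]
}}

```text
clock: 8.35
eef_pos: [0.4985, 0.1534, 0.3682]
eef_rot: [[-0.414, 0.91, -0.0], [0.91, 0.414, 0.0], [0.0, -0.0, -1.0]]
force: [-0.2, -0.4, 0.4]
gripper_width: 1.0
finger_force: 0.0
```

Request:
{"api": "play_rows", "payload": {
  "series": [
    {"delta_pos": [0.216, -0.132, 0.162], "angular": [0, 0, -0.759], "hand": 0},
    {"delta_pos": [0.216, -0.132, 0.162], "angular": [0, 0, -0.759], "hand": 0},
    {"delta_pos": [0.216, -0.132, 0.162], "angular": [0, 0, -0.759], "hand": 0},
    {"delta_pos": [0.216, -0.132, 0.162], "angular": [0, 0, -0.759], "hand": 0},
    {"delta_pos": [0.216, -0.132, 0.162], "angular": [0, 0, -0.759], "hand": 0},
    {"delta_pos": [0.216, -0.132, 0.162], "angular": [0, 0, -0.759], "hand": 0},
    {"delta_pos": [0.216, -0.132, 0.162], "angular": [0, 0, -0.759], "hand": 0},
    {"delta_pos": [0.216, -0.132, 0.162], "angular": [0, 0, -0.759], "hand": 0}
  ]
}}

```text
clock: 9.15
eef_pos: [0.4431, 0.1775, 0.3294]
eef_rot: [[-0.752, 0.659, -0.0], [0.659, 0.752, 0.0], [0.0, -0.0, -1.0]]
force: [0.9, -0.1, 0.1]
gripper_width: 1.004
finger_force: 0.0
```

Run:
```python
from tray import *
s=ctrl.read_state(); print(s['clock'],np.round(s['eef_pos'],4),ang(s)); shot('wrist','w3.png')
for n in ('short_1','long_1'):
    print(n,[(np.round(d['rect']).tolist(),round(d['conf'],2)) for d in spotter.find_in('wrist',n)])
print(w2px('wrist',[.4416,.1742,.014],s))
```

```text
9.15 [0.4431 0.1775 0.3294] 138.76624926746527
short_1 [([263.0, 198.0, 43.0, 96.0], 0.9)]
long_1 [([80.0, 308.0, 39.0, 81.0], 0.85), ([170.0, 266.0, 84.0, 136.0], 0.73), ([325.0, 50.0, 87.0, 100.0], 0.65)]
[269.27622715 201.07382961]
```

View pics/w3.png

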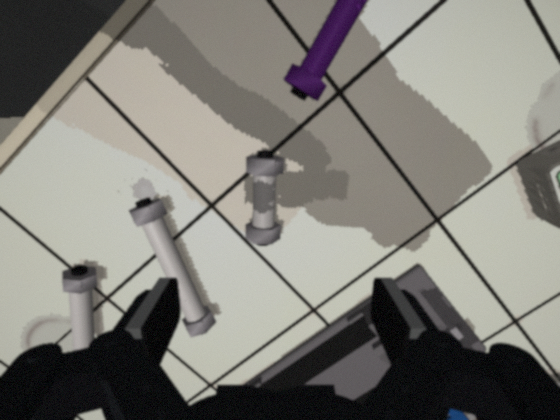

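The short is nearly vertical at (264,198), with nuts at (265,164) and (263,233). It is clear of the purple one.

Run:
```python
from tray import *
s=ctrl.read_state(); c,l,a=col('wrist',(265,164),(263,233),s); print(c,l,a)
plan(*c,.25,a,4); plan(*c,.175,a,4,p=[*c,.25],a0=a)
```

```text
[0.43733808 0.17112694] 0.06339711741779497 136.41891306735752
4 rows: d [0.001, -0.069, 0.664] wz 0.135
4 rows: d [0.0, 0.0, 0.625] wz -0.0
```

Request:
{"api": "play_rows", "payload": {
  "series": [
    {"delta_pos": [0, -0.07, 0.664], "angular": [0, 0, 0.135], "hand": 0},
    {"delta_pos": [0, -0.07, 0.664], "angular": [0, 0, 0.135], "hand": 0},
    {"delta_pos": [0, -0.07, 0.664], "angular": [0, 0, 0.135], "hand": 0},
    {"delta_pos": [0, -0.07, 0.664], "angular": [0, 0, 0.135], "hand": 0},
    {"delta_pos": [0, 0, 0.625], "angular": [0, 0, 0], "hand": 0},
    {"delta_pos": [0, 0, 0.625], "angular": [0, 0, 0], "hand": 0},
    {"delta_pos": [0, 0, 0.625], "angular": [0, 0, 0], "hand": 0},
    {"delta_pos": [0, 0, 0.59], "angular": [0, 0, 0], "hand": 0}
  ]
}}

```text
clock: 10.1
eef_pos: [0.4383, 0.1706, 0.1756]
eef_rot: [[-0.723, 0.691, 0.001], [0.691, 0.723, 0.0], [-0.0, 0.001, -1.0]]
force: [-0.2, 0.3, 0.2]
gripper_width: 1.001
finger_force: 0.0
```

Request:
{"api": "play_rows", "payload": {
  "series": [
    {"delta_pos": [0, 0, 0], "angular": [0, 0, 0], "hand": 1},
    {"delta_pos": [0, 0, 0], "angular": [0, 0, 0], "hand": 1},
    {"delta_pos": [0, 0, 0], "angular": [0, 0, 0], "hand": 1},
    {"delta_pos": [0, 0, 0], "angular": [0, 0, 0], "hand": 1},
    {"delta_pos": [0, 0, 0], "angular": [0, 0, 0], "hand": 1},
    {"delta_pos": [0, 0, 0], "angular": [0, 0, 0], "hand": 1},
    {"delta_pos": [0, 0, -0.5], "angular": [0, 0, 0], "hand": 1},
    {"delta_pos": [0, 0, -1], "angular": [0, 0, 0], "hand": 1}
  ]
}}

```text
clock: 10.9
eef_pos: [0.4363, 0.17, 0.2208]
eef_rot: [[-0.724, 0.69, -0.003], [0.69, 0.724, -0.001], [0.002, -0.003, -1.0]]
force: [0.6, -0.4, -1.4]
gripper_width: 0.209
finger_force: 59.1
```

Run:
```python
from tray import *
s=ctrl.read_state(); print(ang(s)); t=T['short_near']; plan(*t,.29,YA,16)
```

```text
136.39247290158363
16 rows: d [-0.851, 0.044, -0.144] wz 0.734
```

Held. I carry it to short_near.

Request:
{"api": "play_rows", "payload": {
  "series": [
    {"delta_pos": [-0.851, 0.044, -0.144], "angular": [0, 0, 0.734], "hand": 1},
    {"delta_pos": [-0.851, 0.044, -0.144], "angular": [0, 0, 0.734], "hand": 1},
    {"delta_pos": [-0.851, 0.044, -0.144], "angular": [0, 0, 0.734], "hand": 1},
    {"delta_pos": [-0.851, 0.044, -0.144], "angular": [0, 0, 0.734], "hand": 1},
    {"delta_pos": [-0.851, 0.044, -0.144], "angular": [0, 0, 0.734], "hand": 1},
    {"delta_pos": [-0.851, 0.044, -0.144], "angular": [0, 0, 0.734], "hand": 1},
    {"delta_pos": [-0.851, 0.044, -0.144], "angular": [0, 0, 0.734], "hand": 1},
    {"delta_pos": [-0.851, 0.044, -0.144], "angular": [0, 0, 0.734], "hand": 1}
  ]
}}

```text
clock: 11.7
eef_pos: [0.5659, 0.0117, 0.2564]
eef_rot: [[-0.387, 0.922, 0.0], [0.922, 0.387, 0.0], [-0.0, 0.0, -1.0]]
force: [0.1, 0.2, -1.5]
gripper_width: 0.206
finger_force: 59.2
```

Request:
{"api": "play_rows", "payload": {
  "series": [
    {"delta_pos": [-0.851, 0.044, -0.144], "angular": [0, 0, 0.734], "hand": 1},
    {"delta_pos": [-0.851, 0.044, -0.144], "angular": [0, 0, 0.734], "hand": 1},
    {"delta_pos": [-0.851, 0.044, -0.144], "angular": [0, 0, 0.734], "hand": 1},
    {"delta_pos": [-0.851, 0.044, -0.144], "angular": [0, 0, 0.734], "hand": 1},
    {"delta_pos": [-0.851, 0.044, -0.144], "angular": [0, 0, 0.734], "hand": 1},
    {"delta_pos": [-0.851, 0.044, -0.144], "angular": [0, 0, 0.734], "hand": 1},
    {"delta_pos": [-0.851, 0.044, -0.144], "angular": [0, 0, 0.734], "hand": 1},
    {"delta_pos": [-0.851, 0.044, -0.144], "angular": [0, 0, 0.734], "hand": 1}
  ]
}}

```text
clock: 12.5
eef_pos: [0.6201, -0.184, 0.2909]
eef_rot: [[0.012, 1.0, 0.0], [1.0, -0.012, -0.0], [-0.0, 0.0, -1.0]]
force: [0.8, 0.4, -0.5]
gripper_width: 0.206
finger_force: 59.2
```

Request:
{"api": "play_rows", "payload": {
  "series": [
    {"delta_pos": [0, 0, 0], "angular": [0, 0, 0], "hand": 1},
    {"delta_pos": [0, 0, 0], "angular": [0, 0, 0], "hand": 1},
    {"delta_pos": [0, 0, 0], "angular": [0, 0, 0], "hand": 1},
    {"delta_pos": [0, 0, 0], "angular": [0, 0, 0], "hand": 1},
    {"delta_pos": [0, 0, 0], "angular": [0, 0, 0], "hand": 1},
    {"delta_pos": [0, 0, 0], "angular": [0, 0, 0], "hand": 1},
    {"delta_pos": [0, 0, 0], "angular": [0, 0, 0], "hand": 1},
    {"delta_pos": [0, 0, 0], "angular": [0, 0, 0], "hand": 1}
  ]
}}

```text
clock: 13.3
eef_pos: [0.62, -0.1829, 0.2904]
eef_rot: [[0.01, 1.0, -0.0], [1.0, -0.01, 0.0], [0.0, -0.0, -1.0]]
force: [0.3, 0.1, -1.0]
gripper_width: 0.212
finger_force: 59.2
```

Run:
```python
from tray import *
s=ctrl.read_state(); print(s['clock'],np.round(s['eef_pos'],4),ang(s),s['gripper_width']); shot('wrist','w4.png')
t=T['short_near']
zc=s['eef_pos'][2]-.153
print('pred ends held', [w2px('wrist',[*(np.array(s['eef_pos'])[:2]+yx*e),s['eef_pos'][2]-.1615],s).round() for e in(.0425,-.0425)])
for e in (.0465,-.0465): print('row end px floor, wall top',w2px('wrist',[*(t+yx*e),.008],s).round(),w2px('wrist',[*(t+yx*e),.039],s).round())
print('wall corners', [w2px('wrist',[*(O+yx*y+xx*-.066),.039],s).round() for y in (-.119,-.103)])
plan(*t,.22,YA,4)
```

```text
13.3 [ 0.62   -0.1829  0.2904] 89.44138256413298 0.2116338374864795
pred ends held [array([273., 206.]), array([273., 373.])]
row end px floor, wall top [260. 160.] [258. 168.]
row end px floor, wall top [262. 271.] [260. 291.]
wall corners [array([222., 168.]), array([221., 144.])]
4 rows: d [-0.042, -0.086, 0.587] wz 0.002
```

View pics/w4.png

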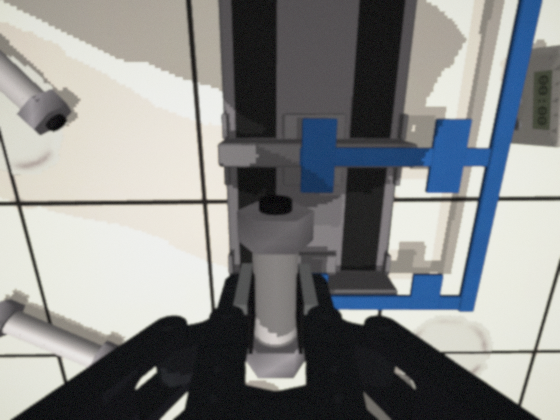

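The held short is centred: its plug is at (275,205), as predicted, and the wall top at rows 142–167 also matches. I lower it into short_near.

Request:
{"api": "play_rows", "payload": {
  "series": [
    {"delta_pos": [-0.042, -0.086, 0.587], "angular": [0, 0, 0], "hand": 1},
    {"delta_pos": [-0.042, -0.086, 0.587], "angular": [0, 0, 0], "hand": 1},
    {"delta_pos": [-0.042, -0.086, 0.587], "angular": [0, 0, 0], "hand": 1},
    {"delta_pos": [-0.042, -0.086, 0.587], "angular": [0, 0, 0], "hand": 1},
    {"delta_pos": [0, 0, 0.4], "angular": [0, 0, 0], "hand": 1},
    {"delta_pos": [0, 0, 0.4], "angular": [0, 0, 0], "hand": 1},
    {"delta_pos": [0, 0, 0.36], "angular": [0, 0, 0], "hand": 1},
    {"delta_pos": [0, 0, 0], "angular": [0, 0, 0], "hand": 1}
  ]
}}

```text
clock: 14.15
eef_pos: [0.6098, -0.1879, 0.1846]
eef_rot: [[0.01, 1.0, 0.0], [1.0, -0.01, 0.0], [0.0, 0.0, -1.0]]
force: [-0.2, -0.1, -1.4]
gripper_width: 0.206
finger_force: 61.3
```

Request:
{"api": "play_rows", "payload": {
  "series": [
    {"delta_pos": [0, 0, 0], "angular": [0, 0, 0], "hand": 0.5},
    {"delta_pos": [0, 0, 0], "angular": [0, 0, 0], "hand": 0.5},
    {"delta_pos": [0, 0, 0], "angular": [0, 0, 0], "hand": 0.5},
    {"delta_pos": [0, 0, -0.4], "angular": [0, 0, 0], "hand": 0.5},
    {"delta_pos": [0, 0, -1], "angular": [0, 0, 0], "hand": 0.5},
    {"delta_pos": [0, 0, -1], "angular": [0, 0, 0], "hand": 0.5},
    {"delta_pos": [0, 0, -1], "angular": [0, 0, 0], "hand": 0.5},
    {"delta_pos": [0, 0, -1], "angular": [0, 0, 0], "hand": 0}
  ]
}}

```text
clock: 14.95
eef_pos: [0.6095, -0.1879, 0.3197]
eef_rot: [[0.01, 1.0, 0.001], [1.0, -0.01, -0.0], [-0.0, 0.001, -1.0]]
force: [0.2, -0.3, 0.1]
gripper_width: 0.653
finger_force: 0.0
```

Run:
```python
from tray import *
s=ctrl.read_state(); print(s['clock'],np.round(s['eef_pos'],4),ang(s))
P=lambda u,v:px2w('top',u,v,.014)[:2]
shot('top','t2.png')
for n in ('long_1','mid_1','short_1'):
    print(n,[(np.round(d['rect']).tolist(),round(d['conf'],2),P(*d['rect'][:2]).round(3)) for d in spotter.find_in('top',n)])
c=np.array([.422,-.300]); plan(*c,.34,154,16)
```

```text
14.95 [ 0.6095 -0.1879  0.3197] 89.4313753806151
long_1 [([166.0, 266.0, 49.0, 22.0], 0.95, array([0.365, 0.323])), ([281.0, 258.0, 16.0, 14.0], 0.68, array([ 0.379, -0.018])), ([253.0, 242.0, 25.0, 47.0], 0.66, array([0.43 , 0.063])), ([429.0, 266.0, 37.0, 35.0], 0.55, array([ 0.345, -0.455])), ([267.0, 158.0, 152.0, 67.0], 0.55, array([0.679, 0.015]))]
mid_1 [([267.0, 158.0, 148.0, 70.0], 0.58, array([0.68 , 0.016]))]
short_1 [([407.0, 183.0, 23.0, 16.0], 0.35, array([ 0.593, -0.401]))]
16 rows: d [0.008, -0.48, -0.044] wz -1.009
```

Request:
{"api": "play_rows", "payload": {
  "series": [
    {"delta_pos": [0.01, -0.48, -0.04], "angular": [0, 0, -1], "hand": 0},
    {"delta_pos": [0.01, -0.48, -0.04], "angular": [0, 0, -1], "hand": 0},
    {"delta_pos": [0.01, -0.48, -0.04], "angular": [0, 0, -1], "hand": 0},
    {"delta_pos": [0.01, -0.48, -0.04], "angular": [0, 0, -1], "hand": 0},
    {"delta_pos": [0.01, -0.48, -0.04], "angular": [0, 0, -1], "hand": 0},
    {"delta_pos": [0.01, -0.48, -0.04], "angular": [0, 0, -1], "hand": 0},
    {"delta_pos": [0.01, -0.48, -0.04], "angular": [0, 0, -1], "hand": 0},
    {"delta_pos": [0.01, -0.48, -0.04], "angular": [0, 0, -1], "hand": 0}
  ]
}}

```text
clock: 15.95
eef_pos: [0.4974, -0.2119, 0.3259]
eef_rot: [[-0.524, 0.852, -0.002], [0.852, 0.524, 0.001], [0.002, -0.001, -1.0]]
force: [0.9, -0.6, 0.4]
gripper_width: 1.0
finger_force: 0.0
```

Request:
{"api": "play_rows", "payload": {
  "series": [
    {"delta_pos": [0.01, -0.48, -0.04], "angular": [0, 0, -1], "hand": 0},
    {"delta_pos": [0.01, -0.48, -0.04], "angular": [0, 0, -1], "hand": 0},
    {"delta_pos": [0.01, -0.48, -0.04], "angular": [0, 0, -1], "hand": 0},
    {"delta_pos": [0.01, -0.48, -0.04], "angular": [0, 0, -1], "hand": 0},
    {"delta_pos": [0.01, -0.48, -0.04], "angular": [0, 0, -1], "hand": 0},
    {"delta_pos": [0.01, -0.48, -0.04], "angular": [0, 0, -1], "hand": 0},
    {"delta_pos": [0.01, -0.48, -0.04], "angular": [0, 0, -1], "hand": 0},
    {"delta_pos": [0.01, -0.48, -0.04], "angular": [0, 0, -1], "hand": 0}
  ]
}}

```text
clock: 16.75
eef_pos: [0.4161, -0.2915, 0.3356]
eef_rot: [[-0.896, 0.445, -0.001], [0.445, 0.896, 0.001], [0.002, 0.001, -1.0]]
force: [-0.7, 0.4, 0.3]
gripper_width: 1.001
finger_force: 0.0
```

Run:
```python
from tray import *
s=ctrl.read_state(); print(s['clock'],np.round(s['eef_pos'],4),ang(s)); shot('wrist','w5.png')
for n in ('mid_1','long_1'):
    print(n,[(np.round(d['rect']).tolist(),round(d['conf'],2)) for d in spotter.find_in('wrist',n)])
```

```text
16.75 [ 0.4161 -0.2915  0.3356] 153.59230404243877
mid_1 [([274.0, 207.0, 45.0, 125.0], 0.96)]
long_1 [([516.0, 82.0, 89.0, 161.0], 0.86), ([85.0, 210.0, 70.0, 141.0], 0.69)]
```

View pics/w5.png

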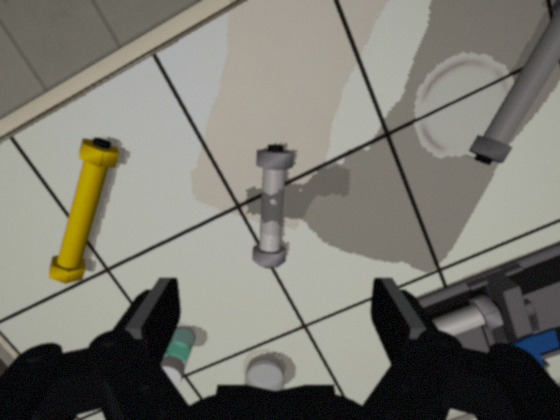

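The mid is at (272,206), with nuts at (275,157) and (269,255). The yellow one is clear to the left, and the vial and beaker are below. The placed short shows in the tray at (470,320).

Run:
```python
from tray import *
s=ctrl.read_state(); c,l,a=col('wrist',(275,157),(269,255),s); print(c,l,a)
plan(*c,.25,a,4); plan(*c,.1758,a,4,p=[*c,.25],a0=a)
t=T['mid_near']; plan(*t,.29,YA,16,p=[*c,.21],a0=a)
```

```text
[ 0.42475862 -0.29700359] 0.0935240990388142 149.81541254361167
4 rows: d [-0.082, -0.007, 0.715] wz 0.217
4 rows: d [0.0, 0.0, 0.618] wz -0.0
16 rows: d [0.242, 0.605, -0.167] wz 0.944
```

Request:
{"api": "play_rows", "payload": {
  "series": [
    {"delta_pos": [-0.082, -0.007, 0.715], "angular": [0, 0, 0.217], "hand": 0},
    {"delta_pos": [-0.082, -0.007, 0.715], "angular": [0, 0, 0.217], "hand": 0},
    {"delta_pos": [-0.082, -0.007, 0.715], "angular": [0, 0, 0.217], "hand": 0},
    {"delta_pos": [-0.082, -0.007, 0.715], "angular": [0, 0, 0.217], "hand": 0},
    {"delta_pos": [0, 0, 0.618], "angular": [0, 0, 0], "hand": 0},
    {"delta_pos": [0, 0, 0.618], "angular": [0, 0, 0], "hand": 0},
    {"delta_pos": [0, 0, 0.618], "angular": [0, 0, 0], "hand": 0},
    {"delta_pos": [0, 0, 0.618], "angular": [0, 0, 0], "hand": 0}
  ]
}}

```text
clock: 17.7
eef_pos: [0.4253, -0.2958, 0.1753]
eef_rot: [[-0.865, 0.502, -0.001], [0.502, 0.865, 0.001], [0.001, 0.0, -1.0]]
force: [0.3, 0.3, 0.3]
gripper_width: 0.996
finger_force: 0.0
```

Request:
{"api": "play_rows", "payload": {
  "series": [
    {"delta_pos": [0, 0, 0], "angular": [0, 0, 0], "hand": 1},
    {"delta_pos": [0, 0, 0], "angular": [0, 0, 0], "hand": 1},
    {"delta_pos": [0, 0, 0], "angular": [0, 0, 0], "hand": 1},
    {"delta_pos": [0, 0, 0], "angular": [0, 0, 0], "hand": 1},
    {"delta_pos": [0, 0, 0], "angular": [0, 0, 0], "hand": 1},
    {"delta_pos": [0, 0, 0], "angular": [0, 0, 0], "hand": 1},
    {"delta_pos": [0, 0, -0.5], "angular": [0, 0, 0], "hand": 1},
    {"delta_pos": [0, 0, -1], "angular": [0, 0, 0], "hand": 1}
  ]
}}

```text
clock: 18.5
eef_pos: [0.4245, -0.2961, 0.2207]
eef_rot: [[-0.865, 0.501, -0.003], [0.501, 0.865, 0.002], [0.003, 0.001, -1.0]]
force: [0.3, 0.5, -2.1]
gripper_width: 0.21
finger_force: 58.9
```

Held. I carry it to mid_near.

Request:
{"api": "play_rows", "payload": {
  "series": [
    {"delta_pos": [0.24, 0.605, -0.147], "angular": [0, 0, 0.944], "hand": 1},
    {"delta_pos": [0.24, 0.605, -0.147], "angular": [0, 0, 0.944], "hand": 1},
    {"delta_pos": [0.24, 0.605, -0.147], "angular": [0, 0, 0.944], "hand": 1},
    {"delta_pos": [0.24, 0.605, -0.147], "angular": [0, 0, 0.944], "hand": 1},
    {"delta_pos": [0.24, 0.605, -0.147], "angular": [0, 0, 0.944], "hand": 1},
    {"delta_pos": [0.24, 0.605, -0.147], "angular": [0, 0, 0.944], "hand": 1},
    {"delta_pos": [0.24, 0.605, -0.147], "angular": [0, 0, 0.944], "hand": 1},
    {"delta_pos": [0.24, 0.605, -0.147], "angular": [0, 0, 0.944], "hand": 1}
  ]
}}

```text
clock: 19.3
eef_pos: [0.4824, -0.1524, 0.2573]
eef_rot: [[-0.494, 0.87, 0.0], [0.87, 0.494, -0.0], [-0.0, 0.0, -1.0]]
force: [0.3, 0.7, -1.7]
gripper_width: 0.207
finger_force: 58.9
```

Request:
{"api": "play_rows", "payload": {
  "series": [
    {"delta_pos": [0.24, 0.605, -0.147], "angular": [0, 0, 0.944], "hand": 1},
    {"delta_pos": [0.24, 0.605, -0.147], "angular": [0, 0, 0.944], "hand": 1},
    {"delta_pos": [0.24, 0.605, -0.147], "angular": [0, 0, 0.944], "hand": 1},
    {"delta_pos": [0.24, 0.605, -0.147], "angular": [0, 0, 0.944], "hand": 1},
    {"delta_pos": [0.24, 0.605, -0.147], "angular": [0, 0, 0.944], "hand": 1},
    {"delta_pos": [0.24, 0.605, -0.147], "angular": [0, 0, 0.944], "hand": 1},
    {"delta_pos": [0.24, 0.605, -0.147], "angular": [0, 0, 0.944], "hand": 1},
    {"delta_pos": [0.24, 0.605, -0.147], "angular": [0, 0, 0.944], "hand": 1}
  ]
}}

```text
clock: 20.1
eef_pos: [0.604, -0.0571, 0.2925]
eef_rot: [[0.011, 1.0, 0.0], [1.0, -0.011, 0.0], [0.0, 0.0, -1.0]]
force: [0.9, -0.1, -1.6]
gripper_width: 0.212
finger_force: 59.0
```

Request:
{"api": "play_rows", "payload": {
  "series": [
    {"delta_pos": [0, 0, 0], "angular": [0, 0, 0], "hand": 1},
    {"delta_pos": [0, 0, 0], "angular": [0, 0, 0], "hand": 1},
    {"delta_pos": [0, 0, 0], "angular": [0, 0, 0], "hand": 1},
    {"delta_pos": [0, 0, 0], "angular": [0, 0, 0], "hand": 1},
    {"delta_pos": [0, 0, 0], "angular": [0, 0, 0], "hand": 1},
    {"delta_pos": [0, 0, 0], "angular": [0, 0, 0], "hand": 1},
    {"delta_pos": [0, 0, 0], "angular": [0, 0, 0], "hand": 1},
    {"delta_pos": [0, 0, 0], "angular": [0, 0, 0], "hand": 1}
  ]
}}

```text
clock: 20.9
eef_pos: [0.6035, -0.0578, 0.292]
eef_rot: [[0.008, 1.0, -0.0], [1.0, -0.008, 0.0], [0.0, -0.0, -1.0]]
force: [-0.7, 0.0, -0.6]
gripper_width: 0.21
finger_force: 59.0
```

Run:
```python
from tray import *
s=ctrl.read_state(); print(s['clock'],np.round(s['eef_pos'],4),ang(s),s['gripper_width']); im=shot('wrist','w6.png')
g=cv2.cvtColor(im,cv2.COLOR_RGB2GRAY)
print('pred end held', w2px('wrist',[*(np.array(s['eef_pos'])[:2]+yx*.0575),s['eef_pos'][2]-.1615],s).round())
y,x=np.nonzero(g[120:230,240:310]<25); 
n,l,st,ce=cv2.connectedComponentsWithStats((g[100:240,240:310]<25).astype(np.uint8)); print([(a.tolist(),b.round().tolist()) for a,b in zip(st[1:],ce[1:]) if a[4]>60])
print([(np.round(d['rect']).tolist(),round(d['conf'],2)) for d in spotter.find_in('wrist','mid_1')])
plan(*T['mid_near'],.22,YA,4)
```

```text
20.9 [ 0.6035 -0.0578  0.292 ] 89.53915098366217 0.20953774215387028
pred end held [273. 170.]
[([22, 0, 39, 17, 389], [41.0, 7.0]), ([19, 47, 40, 30, 972], [38.0, 61.0])]
[([278.0, 277.0, 81.0, 230.0], 0.61), ([63.0, 67.0, 127.0, 87.0], 0.55)]
4 rows: d [-0.05, 0.062, 0.6] wz 0.009
```

Request:
{"api": "play_rows", "payload": {
  "series": [
    {"delta_pos": [-0.05, 0.062, 0.6], "angular": [0, 0, 0], "hand": 1},
    {"delta_pos": [-0.05, 0.062, 0.6], "angular": [0, 0, 0], "hand": 1},
    {"delta_pos": [-0.05, 0.062, 0.6], "angular": [0, 0, 0], "hand": 1},
    {"delta_pos": [-0.05, 0.062, 0.6], "angular": [0, 0, 0], "hand": 1},
    {"delta_pos": [0, 0, 0.4], "angular": [0, 0, 0], "hand": 1},
    {"delta_pos": [0, 0, 0.4], "angular": [0, 0, 0], "hand": 1},
    {"delta_pos": [0, 0, 0.36], "angular": [0, 0, 0], "hand": 1},
    {"delta_pos": [0, 0, 0], "angular": [0, 0, 0], "hand": 1}
  ]
}}

```text
clock: 21.8
eef_pos: [0.6109, -0.0637, 0.1847]
eef_rot: [[0.008, 1.0, -0.0], [1.0, -0.008, 0.0], [0.0, -0.0, -1.0]]
force: [-0.3, -0.2, -1.3]
gripper_width: 0.208
finger_force: 61.2
```

Request:
{"api": "play_rows", "payload": {
  "series": [
    {"delta_pos": [0, 0, 0], "angular": [0, 0, 0], "hand": 0.5},
    {"delta_pos": [0, 0, 0], "angular": [0, 0, 0], "hand": 0.5},
    {"delta_pos": [0, 0, 0], "angular": [0, 0, 0], "hand": 0.5},
    {"delta_pos": [0, 0, -0.4], "angular": [0, 0, 0], "hand": 0.5},
    {"delta_pos": [0, 0, -1], "angular": [0, 0, 0], "hand": 0.5},
    {"delta_pos": [0, 0, -1], "angular": [0, 0, 0], "hand": 0.5},
    {"delta_pos": [0, 0, -1], "angular": [0, 0, 0], "hand": 0.5},
    {"delta_pos": [0, 0, -1], "angular": [0, 0, 0], "hand": 0}
  ]
}}

```text
clock: 22.6
eef_pos: [0.6109, -0.0638, 0.3196]
eef_rot: [[0.008, 1.0, 0.001], [1.0, -0.008, -0.0], [-0.0, 0.001, -1.0]]
force: [0.2, -0.6, 0.1]
gripper_width: 0.652
finger_force: 0.0
```

Run:
```python
from tray import *
s=ctrl.read_state(); print(s['clock'],np.round(s['eef_pos'],4),ang(s))
P=lambda u,v:px2w('top',u,v,.014)[:2]
shot('top','t3.png')
for n in ('long_1','mid_1','short_1'):
    print(n,[(np.round(d['rect']).tolist(),round(d['conf'],2),P(*d['rect'][:2]).round(3)) for d in spotter.find_in('top',n)])
plan(.422,-.055,.36,133,16)
```

```text
22.6 [ 0.6109 -0.0638  0.3196] 89.54312696293427
long_1 [([429.0, 265.0, 38.0, 38.0], 0.96, array([ 0.347, -0.456])), ([167.0, 267.0, 48.0, 20.0], 0.77, array([0.363, 0.32 ])), ([407.0, 184.0, 23.0, 18.0], 0.4, array([ 0.589, -0.4  ]))]
mid_1 []
short_1 [([337.0, 180.0, 21.0, 10.0], 0.49, array([ 0.606, -0.193]))]
16 rows: d [0.164, -0.369, -0.086] wz -0.679
```

Request:
{"api": "play_rows", "payload": {
  "series": [
    {"delta_pos": [0.164, -0.369, -0.086], "angular": [0, 0, -0.679], "hand": 0},
    {"delta_pos": [0.164, -0.369, -0.086], "angular": [0, 0, -0.679], "hand": 0},
    {"delta_pos": [0.164, -0.369, -0.086], "angular": [0, 0, -0.679], "hand": 0},
    {"delta_pos": [0.164, -0.369, -0.086], "angular": [0, 0, -0.679], "hand": 0},
    {"delta_pos": [0.164, -0.369, -0.086], "angular": [0, 0, -0.679], "hand": 0},
    {"delta_pos": [0.164, -0.369, -0.086], "angular": [0, 0, -0.679], "hand": 0},
    {"delta_pos": [0.164, -0.369, -0.086], "angular": [0, 0, -0.679], "hand": 0},
    {"delta_pos": [0.164, -0.369, -0.086], "angular": [0, 0, -0.679], "hand": 0}
  ]
}}

```text
clock: 23.6
eef_pos: [0.5169, -0.0388, 0.337]
eef_rot: [[-0.365, 0.931, -0.002], [0.931, 0.365, 0.0], [0.001, -0.002, -1.0]]
force: [-0.7, -0.2, -0.2]
gripper_width: 1.001
finger_force: 0.0
```

Request:
{"api": "play_rows", "payload": {
  "series": [
    {"delta_pos": [0.164, -0.369, -0.086], "angular": [0, 0, -0.679], "hand": 0},
    {"delta_pos": [0.164, -0.369, -0.086], "angular": [0, 0, -0.679], "hand": 0},
    {"delta_pos": [0.164, -0.369, -0.086], "angular": [0, 0, -0.679], "hand": 0},
    {"delta_pos": [0.164, -0.369, -0.086], "angular": [0, 0, -0.679], "hand": 0},
    {"delta_pos": [0.164, -0.369, -0.086], "angular": [0, 0, -0.679], "hand": 0},
    {"delta_pos": [0.164, -0.369, -0.086], "angular": [0, 0, -0.679], "hand": 0},
    {"delta_pos": [0.164, -0.369, -0.086], "angular": [0, 0, -0.679], "hand": 0},
    {"delta_pos": [0.164, -0.369, -0.086], "angular": [0, 0, -0.679], "hand": 0}
  ]
}}

```text
clock: 24.4
eef_pos: [0.4212, -0.0503, 0.3578]
eef_rot: [[-0.683, 0.73, -0.002], [0.73, 0.683, 0.001], [0.002, -0.001, -1.0]]
force: [0.9, -0.9, 0.5]
gripper_width: 1.003
finger_force: 0.0
```

Run:
```python
from tray import *
s=ctrl.read_state(); print(s['clock'],np.round(s['eef_pos'],4),ang(s)); shot('wrist','w7.png')
for n in ('long_1','mid_1','short_1'):
    print(n,[(np.round(d['rect']).tolist(),round(d['conf'],2)) for d in spotter.find_in('wrist',n)])
```

```text
24.4 [ 0.4212 -0.0503  0.3578] 133.11653903979425
long_1 [([267.0, 194.0, 38.0, 150.0], 0.74), ([5.0, 358.0, 10.0, 34.0], 0.74), ([365.0, 106.0, 81.0, 161.0], 0.61), ([414.0, 281.0, 293.0, 278.0], 0.21)]
mid_1 [([401.0, 320.0, 95.0, 82.0], 0.81), ([410.0, 281.0, 301.0, 279.0], 0.55)]
short_1 []
```

View pics/w7.png

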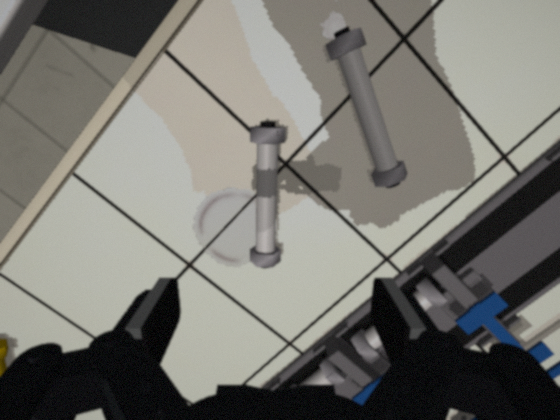

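Long B is at (266,194), with nuts at (268,132) and (265,256). The ring beside it looks like a flat stain. Long A is untouched at (366,108).

Run:
```python
from tray import *
s=ctrl.read_state()
cA,lA,aA=col('wrist',(345,42),(388,173),s); print('A',cA,lA,aA)
c,l,a=col('wrist',(268,132),(265,256),s); print(c,l,a)
plan(*c,.25,a,4); plan(*c,.1758,a,4,p=[*c,.25],a0=a)
plan(*T['long_near'],.29,YA,16,p=[*c,.2207],a0=a)
```

```text
A [0.43349982 0.06175911] 0.12176201095240398 156.23143771695862
[ 0.42121504 -0.05931656] 0.1245509474232266 131.12856679879272
4 rows: d [-0.049, -0.056, 0.901] wz 0.11
4 rows: d [0.0, 0.0, 0.618] wz -0.0
16 rows: d [0.157, 0.493, -0.144] wz 0.652
```

Request:
{"api": "play_rows", "payload": {
  "series": [
    {"delta_pos": [-0.049, -0.056, 0.9], "angular": [0, 0, 0.11], "hand": 0},
    {"delta_pos": [-0.049, -0.056, 0.9], "angular": [0, 0, 0.11], "hand": 0},
    {"delta_pos": [-0.049, -0.056, 0.9], "angular": [0, 0, 0.11], "hand": 0},
    {"delta_pos": [-0.049, -0.056, 0.9], "angular": [0, 0, 0.11], "hand": 0},
    {"delta_pos": [0, 0, 0.618], "angular": [0, 0, 0], "hand": 0},
    {"delta_pos": [0, 0, 0.618], "angular": [0, 0, 0], "hand": 0},
    {"delta_pos": [0, 0, 0.618], "angular": [0, 0, 0], "hand": 0},
    {"delta_pos": [0, 0, 0.618], "angular": [0, 0, 0], "hand": 0}
  ]
}}

```text
clock: 25.4
eef_pos: [0.4217, -0.0592, 0.1751]
eef_rot: [[-0.658, 0.753, -0.0], [0.753, 0.658, 0.0], [0.0, -0.0, -1.0]]
force: [0.7, -0.2, -0.3]
gripper_width: 1.002
finger_force: 0.0
```

Request:
{"api": "play_rows", "payload": {
  "series": [
    {"delta_pos": [0, 0, 0], "angular": [0, 0, 0], "hand": 1},
    {"delta_pos": [0, 0, 0], "angular": [0, 0, 0], "hand": 1},
    {"delta_pos": [0, 0, 0], "angular": [0, 0, 0], "hand": 1},
    {"delta_pos": [0, 0, 0], "angular": [0, 0, 0], "hand": 1},
    {"delta_pos": [0, 0, 0], "angular": [0, 0, 0], "hand": 1},
    {"delta_pos": [0, 0, 0], "angular": [0, 0, 0], "hand": 1},
    {"delta_pos": [0, 0, -0.5], "angular": [0, 0, 0], "hand": 1},
    {"delta_pos": [0, 0, -1], "angular": [0, 0, 0], "hand": 1}
  ]
}}

```text
clock: 26.2
eef_pos: [0.4202, -0.059, 0.2209]
eef_rot: [[-0.659, 0.752, -0.003], [0.752, 0.659, 0.001], [0.003, -0.002, -1.0]]
force: [1.6, -0.5, -1.6]
gripper_width: 0.211
finger_force: 59.1
```

Request:
{"api": "play_rows", "payload": {
  "series": [
    {"delta_pos": [0.157, 0.493, -0.144], "angular": [0, 0, 0.652], "hand": 1},
    {"delta_pos": [0.157, 0.493, -0.144], "angular": [0, 0, 0.652], "hand": 1},
    {"delta_pos": [0.157, 0.493, -0.144], "angular": [0, 0, 0.652], "hand": 1},
    {"delta_pos": [0.157, 0.493, -0.144], "angular": [0, 0, 0.652], "hand": 1},
    {"delta_pos": [0.157, 0.493, -0.144], "angular": [0, 0, 0.652], "hand": 1},
    {"delta_pos": [0.157, 0.493, -0.144], "angular": [0, 0, 0.652], "hand": 1},
    {"delta_pos": [0.157, 0.493, -0.144], "angular": [0, 0, 0.652], "hand": 1},
    {"delta_pos": [0.157, 0.493, -0.144], "angular": [0, 0, 0.652], "hand": 1}
  ]
}}

```text
clock: 27.0
eef_pos: [0.5012, 0.0356, 0.2563]
eef_rot: [[-0.346, 0.938, 0.0], [0.938, 0.346, 0.0], [0.0, 0.0, -1.0]]
force: [0.5, 0.3, -2.7]
gripper_width: 0.207
finger_force: 59.6
```

Request:
{"api": "play_rows", "payload": {
  "series": [
    {"delta_pos": [0.157, 0.493, -0.144], "angular": [0, 0, 0.652], "hand": 1},
    {"delta_pos": [0.157, 0.493, -0.144], "angular": [0, 0, 0.652], "hand": 1},
    {"delta_pos": [0.157, 0.493, -0.144], "angular": [0, 0, 0.652], "hand": 1},
    {"delta_pos": [0.157, 0.493, -0.144], "angular": [0, 0, 0.652], "hand": 1},
    {"delta_pos": [0.157, 0.493, -0.144], "angular": [0, 0, 0.652], "hand": 1},
    {"delta_pos": [0.157, 0.493, -0.144], "angular": [0, 0, 0.652], "hand": 1},
    {"delta_pos": [0.157, 0.493, -0.144], "angular": [0, 0, 0.652], "hand": 1},
    {"delta_pos": [0.157, 0.493, -0.144], "angular": [0, 0, 0.652], "hand": 1}
  ]
}}

```text
clock: 27.8
eef_pos: [0.6094, 0.095, 0.2907]
eef_rot: [[0.01, 1.0, -0.0], [1.0, -0.01, 0.0], [0.0, -0.0, -1.0]]
force: [-0.5, 0.1, -2.4]
gripper_width: 0.215
finger_force: 59.6
```

Request:
{"api": "play_rows", "payload": {
  "series": [
    {"delta_pos": [0, 0, 0], "angular": [0, 0, 0], "hand": 1},
    {"delta_pos": [0, 0, 0], "angular": [0, 0, 0], "hand": 1},
    {"delta_pos": [0, 0, 0], "angular": [0, 0, 0], "hand": 1},
    {"delta_pos": [0, 0, 0], "angular": [0, 0, 0], "hand": 1},
    {"delta_pos": [0, 0, 0], "angular": [0, 0, 0], "hand": 1},
    {"delta_pos": [0, 0, 0], "angular": [0, 0, 0], "hand": 1},
    {"delta_pos": [0, 0, 0], "angular": [0, 0, 0], "hand": 1},
    {"delta_pos": [0, 0, 0], "angular": [0, 0, 0], "hand": 1}
  ]
}}

```text
clock: 28.6
eef_pos: [0.609, 0.0946, 0.2905]
eef_rot: [[0.009, 1.0, -0.0], [1.0, -0.009, -0.0], [-0.0, -0.0, -1.0]]
force: [-0.1, -0.2, -2.9]
gripper_width: 0.209
finger_force: 59.4
```

Run:
```python
from tray import *
s=ctrl.read_state(); print(s['clock'],np.round(s['eef_pos'],4),ang(s),s['gripper_width']); im=shot('wrist','w8.png')
print('pred end held', w2px('wrist',[*(np.array(s['eef_pos'])[:2]+yx*.0725),s['eef_pos'][2]-.1615],s).round())
print([(np.round(d['rect']).tolist(),round(d['conf'],2)) for d in spotter.find_in('wrist','long_1')])
print('wall left inner top px', w2px('wrist',[*(T['long_near']+yx*.0765),.039],s).round())
plan(*T['long_near'],.22,YA,4)
```

```text
28.6 [0.609  0.0946 0.2905] 89.50935341070206 0.209388824014984
pred end held [273. 131.]
[([73.0, 259.0, 146.0, 85.0], 0.84), ([277.0, 254.0, 86.0, 263.0], 0.72)]
wall left inner top px [280. 120.]
4 rows: d [-0.037, 0.03, 0.587] wz 0.007
```

View pics/w8.png

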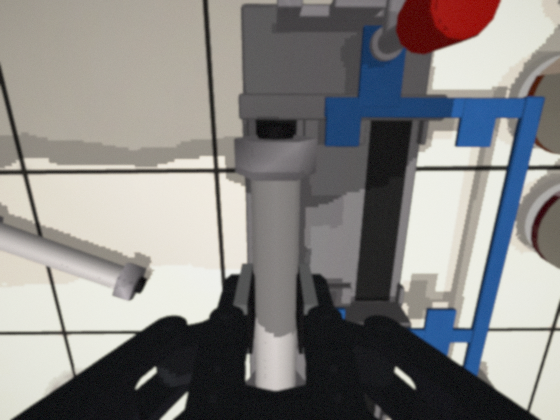

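Long B is held and centred. Its plug is at (277,130), as predicted, and the left wall's inner edge is at row 120. I lower it.

Request:
{"api": "play_rows", "payload": {
  "series": [
    {"delta_pos": [-0.037, 0.03, 0.587], "angular": [0, 0, 0], "hand": 1},
    {"delta_pos": [-0.037, 0.03, 0.587], "angular": [0, 0, 0], "hand": 1},
    {"delta_pos": [-0.037, 0.03, 0.587], "angular": [0, 0, 0], "hand": 1},
    {"delta_pos": [-0.037, 0.03, 0.587], "angular": [0, 0, 0], "hand": 1},
    {"delta_pos": [0, 0, 0.4], "angular": [0, 0, 0], "hand": 1},
    {"delta_pos": [0, 0, 0.4], "angular": [0, 0, 0], "hand": 1},
    {"delta_pos": [0, 0, 0.36], "angular": [0, 0, 0], "hand": 1},
    {"delta_pos": [0, 0, 0], "angular": [0, 0, 0], "hand": 1}
  ]
}}

```text
clock: 29.5
eef_pos: [0.6126, 0.0903, 0.1845]
eef_rot: [[0.009, 1.0, -0.0], [1.0, -0.009, 0.0], [0.0, -0.0, -1.0]]
force: [0.8, 0.0, -1.5]
gripper_width: 0.211
finger_force: 61.7
```

Request:
{"api": "play_rows", "payload": {
  "series": [
    {"delta_pos": [0, 0, 0], "angular": [0, 0, 0], "hand": 0.5},
    {"delta_pos": [0, 0, 0], "angular": [0, 0, 0], "hand": 0.5},
    {"delta_pos": [0, 0, 0], "angular": [0, 0, 0], "hand": 0.5},
    {"delta_pos": [0, 0, -0.4], "angular": [0, 0, 0], "hand": 0.5},
    {"delta_pos": [0, 0, -1], "angular": [0, 0, 0], "hand": 0.5},
    {"delta_pos": [0, 0, -1], "angular": [0, 0, 0], "hand": 0.5},
    {"delta_pos": [0, 0, -1], "angular": [0, 0, 0], "hand": 0.5},
    {"delta_pos": [0, 0, -1], "angular": [0, 0, 0], "hand": 0}
  ]
}}

```text
clock: 30.3
eef_pos: [0.6125, 0.0902, 0.3197]
eef_rot: [[0.009, 1.0, 0.001], [1.0, -0.009, 0.0], [0.0, 0.001, -1.0]]
force: [1.0, -0.4, -0.4]
gripper_width: 0.658
finger_force: 0.0
```

Run:
```python
from tray import *
s=ctrl.read_state(); print(s['clock'],np.round(s['eef_pos'],4),ang(s))
plan(.4345,.061,.36,156.5,17)
```

```text
30.3 [0.6125 0.0902 0.3197] 89.50825208243516
17 rows: d [0.151, -0.343, -0.079] wz -0.985
```

Request:
{"api": "play_rows", "payload": {
  "series": [
    {"delta_pos": [0.16, -0.364, -0.084], "angular": [0, 0, -1], "hand": 0},
    {"delta_pos": [0.16, -0.364, -0.084], "angular": [0, 0, -1], "hand": 0},
    {"delta_pos": [0.16, -0.364, -0.084], "angular": [0, 0, -1], "hand": 0},
    {"delta_pos": [0.16, -0.364, -0.084], "angular": [0, 0, -1], "hand": 0},
    {"delta_pos": [0.16, -0.364, -0.084], "angular": [0, 0, -1], "hand": 0},
    {"delta_pos": [0.16, -0.364, -0.084], "angular": [0, 0, -1], "hand": 0},
    {"delta_pos": [0.16, -0.364, -0.084], "angular": [0, 0, -1], "hand": 0},
    {"delta_pos": [0.16, -0.364, -0.084], "angular": [0, 0, -1], "hand": 0}
  ]
}}

```text
clock: 31.1
eef_pos: [0.5194, 0.107, 0.3386]
eef_rot: [[-0.525, 0.851, 0.001], [0.851, 0.525, 0.0], [-0.001, 0.001, -1.0]]
force: [-0.1, -0.5, 0.2]
gripper_width: 0.998
finger_force: 0.0
```

Request:
{"api": "play_rows", "payload": {
  "series": [
    {"delta_pos": [0.16, -0.364, -0.084], "angular": [0, 0, -1], "hand": 0},
    {"delta_pos": [0.16, -0.364, -0.084], "angular": [0, 0, -1], "hand": 0},
    {"delta_pos": [0.16, -0.364, -0.084], "angular": [0, 0, -1], "hand": 0},
    {"delta_pos": [0.16, -0.364, -0.084], "angular": [0, 0, -1], "hand": 0},
    {"delta_pos": [0.16, -0.364, -0.084], "angular": [0, 0, -1], "hand": 0},
    {"delta_pos": [0.16, -0.364, -0.084], "angular": [0, 0, -1], "hand": 0},
    {"delta_pos": [0.16, -0.364, -0.084], "angular": [0, 0, -1], "hand": 0},
    {"delta_pos": [0.16, -0.364, -0.084], "angular": [0, 0, -1], "hand": 0}
  ]
}}

```text
clock: 31.9
eef_pos: [0.4319, 0.0718, 0.3586]
eef_rot: [[-0.896, 0.443, 0.001], [0.443, 0.896, 0.0], [-0.001, 0.001, -1.0]]
force: [0.1, -0.4, 0.2]
gripper_width: 0.997
finger_force: 0.0
```

Run:
```python
from tray import *
s=ctrl.read_state(); print(s['clock'],np.round(s['eef_pos'],4),ang(s)); im=shot('wrist','w9.png')
print([(np.round(d['rect']).tolist(),round(d['conf'],2)) for d in spotter.find_in('wrist','long_1')])
# black plugs near the column and bright tube edges
g=cv2.cvtColor(im,cv2.COLOR_RGB2GRAY)
n,l,st,ce=cv2.connectedComponentsWithStats((g[90:290,200:350]<45).astype(np.uint8)); print([(a.tolist(),(b+[200,90]).round().tolist()) for a,b in zip(st[1:],ce[1:]) if a[4]>15])
pr=[w2px('wrist',[.4340+e*np.cos(np.radians(156.5)),.0615+e*np.sin(np.radians(156.5)),.014],s).round() for e in(.0605,-.0605)]; print('pred nuts',pr)
```

```text
31.9 [0.4319 0.0718 0.3586] 153.68363438510937
[([262.0, 191.0, 40.0, 151.0], 0.97), ([475.0, 34.0, 90.0, 68.0], 0.83), ([368.0, 329.0, 135.0, 73.0], 0.59)]
[([54, 30, 13, 5, 51], [260.0, 122.0]), ([122, 37, 28, 15, 47], [337.0, 134.0]), ([112, 47, 7, 11, 26], [315.0, 143.0]), ([123, 71, 17, 37, 69], [331.0, 178.0]), ([140, 109, 9, 19, 24], [344.0, 208.0])]
pred nuts [array([261., 133.]), array([268., 254.])]
```

Run:
```python
from tray import *
s=ctrl.read_state(); g=cv2.cvtColor(cv2.imread('pics/w9.png'),cv2.COLOR_BGR2GRAY).astype(int)
for r in (132,175,225,250): print(r,g[r,236:296:2].tolist())
```

```text
132 [173, 174, 174, 143, 85, 87, 97, 101, 107, 113, 120, 121, 125, 124, 119, 112, 105, 98, 85, 73, 71, 92, 130, 167, 173, 174, 173, 173, 171, 175]
175 [174, 173, 171, 172, 168, 159, 127, 83, 82, 125, 140, 151, 162, 162, 157, 145, 136, 120, 101, 99, 122, 164, 173, 171, 170, 172, 171, 175, 170, 172]
225 [187, 190, 186, 189, 189, 186, 188, 187, 186, 186, 163, 135, 145, 152, 167, 172, 167, 158, 146, 126, 115, 138, 175, 188, 187, 189, 188, 186, 185, 187]
250 [188, 188, 186, 188, 188, 186, 186, 186, 144, 73, 65, 67, 90, 112, 127, 135, 132, 118, 98, 75, 81, 97, 100, 92, 113, 156, 185, 187, 186, 188]
```

Run:
```python
from tray import *
s=ctrl.read_state(); c,l,a=col('wrist',(261,132),(266.5,253),s); print(c,l,a)
plan(*c,.25,a,4)
plan(*T['long_far'],.29,YA,16,p=[*c,.2207],a0=a)
```

```text
[0.43242317 0.06109067] 0.12141114471881773 155.4781265267806
4 rows: d [-0.043, -0.076, 0.906] wz -0.122
16 rows: d [-0.26, 0.525, -0.144] wz 1.032
```

Request:
{"api": "play_rows", "payload": {
  "series": [
    {"delta_pos": [-0.043, -0.076, 0.9], "angular": [0, 0, -0.122], "hand": 0},
    {"delta_pos": [-0.043, -0.076, 0.9], "angular": [0, 0, -0.122], "hand": 0},
    {"delta_pos": [-0.043, -0.076, 0.9], "angular": [0, 0, -0.122], "hand": 0},
    {"delta_pos": [-0.043, -0.076, 0.9], "angular": [0, 0, -0.122], "hand": 0},
    {"delta_pos": [0, 0, 0.618], "angular": [0, 0, 0], "hand": 0},
    {"delta_pos": [0, 0, 0.618], "angular": [0, 0, 0], "hand": 0},
    {"delta_pos": [0, 0, 0.618], "angular": [0, 0, 0], "hand": 0},
    {"delta_pos": [0, 0, 0.63], "angular": [0, 0, 0], "hand": 0}
  ]
}}

```text
clock: 32.8
eef_pos: [0.434, 0.0617, 0.1747]
eef_rot: [[-0.909, 0.417, 0.001], [0.417, 0.909, 0.0], [-0.001, 0.001, -1.0]]
force: [-0.6, 0.8, -0.6]
gripper_width: 1.001
finger_force: 0.0
```

Request:
{"api": "play_rows", "payload": {
  "series": [
    {"delta_pos": [0, 0, 0], "angular": [0, 0, 0], "hand": 1},
    {"delta_pos": [0, 0, 0], "angular": [0, 0, 0], "hand": 1},
    {"delta_pos": [0, 0, 0], "angular": [0, 0, 0], "hand": 1},
    {"delta_pos": [0, 0, 0], "angular": [0, 0, 0], "hand": 1},
    {"delta_pos": [0, 0, 0], "angular": [0, 0, 0], "hand": 1},
    {"delta_pos": [0, 0, 0], "angular": [0, 0, 0], "hand": 1},
    {"delta_pos": [0, 0, -0.5], "angular": [0, 0, 0], "hand": 1},
    {"delta_pos": [0, 0, -1], "angular": [0, 0, 0], "hand": 1}
  ]
}}

```text
clock: 33.6
eef_pos: [0.4321, 0.0615, 0.2195]
eef_rot: [[-0.91, 0.416, -0.003], [0.416, 0.91, 0.0], [0.003, -0.001, -1.0]]
force: [1.1, 0.2, -2.3]
gripper_width: 0.21
finger_force: 59.2
```

Held. I carry it to long_far.

Request:
{"api": "play_rows", "payload": {
  "series": [
    {"delta_pos": [-0.26, 0.525, -0.16], "angular": [0, 0, 1], "hand": 1},
    {"delta_pos": [-0.26, 0.525, -0.16], "angular": [0, 0, 1], "hand": 1},
    {"delta_pos": [-0.26, 0.525, -0.16], "angular": [0, 0, 1], "hand": 1},
    {"delta_pos": [-0.26, 0.525, -0.16], "angular": [0, 0, 1], "hand": 1},
    {"delta_pos": [-0.26, 0.525, -0.16], "angular": [0, 0, 1], "hand": 1},
    {"delta_pos": [-0.26, 0.525, -0.16], "angular": [0, 0, 1], "hand": 1},
    {"delta_pos": [-0.26, 0.525, -0.16], "angular": [0, 0, 1], "hand": 1},
    {"delta_pos": [-0.26, 0.525, -0.16], "angular": [0, 0, 1], "hand": 1}
  ]
}}

```text
clock: 34.4
eef_pos: [0.5592, 0.1208, 0.2588]
eef_rot: [[-0.549, 0.836, -0.0], [0.836, 0.549, 0.0], [0.0, -0.0, -1.0]]
force: [-0.0, 0.0, -1.2]
gripper_width: 0.207
finger_force: 59.5
```

Request:
{"api": "play_rows", "payload": {
  "series": [
    {"delta_pos": [-0.26, 0.525, -0.16], "angular": [0, 0, 1], "hand": 1},
    {"delta_pos": [-0.26, 0.525, -0.16], "angular": [0, 0, 1], "hand": 1},
    {"delta_pos": [-0.26, 0.525, -0.16], "angular": [0, 0, 1], "hand": 1},
    {"delta_pos": [-0.26, 0.525, -0.16], "angular": [0, 0, 1], "hand": 1},
    {"delta_pos": [-0.26, 0.525, -0.16], "angular": [0, 0, 1], "hand": 1},
    {"delta_pos": [-0.26, 0.525, -0.16], "angular": [0, 0, 1], "hand": 1},
    {"delta_pos": [-0.26, 0.525, -0.16], "angular": [0, 0, 1], "hand": 1},
    {"delta_pos": [-0.26, 0.525, -0.16], "angular": [0, 0, 1], "hand": 1}
  ]
}}

```text
clock: 35.2
eef_pos: [0.697, 0.1037, 0.297]
eef_rot: [[-0.023, 1.0, -0.0], [1.0, 0.023, 0.0], [0.0, -0.0, -1.0]]
force: [-0.0, 0.5, -1.8]
gripper_width: 0.208
finger_force: 59.4
```

Request:
{"api": "play_rows", "payload": {
  "series": [
    {"delta_pos": [0, 0, 0], "angular": [0, 0, 0.5], "hand": 1},
    {"delta_pos": [0, 0, 0], "angular": [0, 0, 0], "hand": 1},
    {"delta_pos": [0, 0, 0], "angular": [0, 0, 0], "hand": 1},
    {"delta_pos": [0, 0, 0], "angular": [0, 0, 0], "hand": 1},
    {"delta_pos": [0, 0, 0], "angular": [0, 0, 0], "hand": 1},
    {"delta_pos": [0, 0, 0], "angular": [0, 0, 0], "hand": 1},
    {"delta_pos": [0, 0, 0], "angular": [0, 0, 0], "hand": 1},
    {"delta_pos": [0, 0, 0], "angular": [0, 0, 0], "hand": 1}
  ]
}}

```text
clock: 36.0
eef_pos: [0.6966, 0.1038, 0.2968]
eef_rot: [[0.009, 1.0, 0.0], [1.0, -0.009, 0.0], [0.0, 0.0, -1.0]]
force: [0.1, -0.9, -1.9]
gripper_width: 0.208
finger_force: 59.3
```

Run:
```python
from tray import *
s=ctrl.read_state(); print(s['clock'],np.round(s['eef_pos'],4),ang(s),s['gripper_width']); im=shot('wrist','w10.png')
print('pred end held', w2px('wrist',[*(np.array(s['eef_pos'])[:2]+yx*.0725),s['eef_pos'][2]-.1615],s).round())
print([(np.round(d['rect']).tolist(),round(d['conf'],2)) for d in spotter.find_in('wrist','long_1')])
plan(*T['long_far'],.22,YA,4)
```

```text
36.0 [0.6966 0.1038 0.2968] 89.47077403856184 0.2080845868863524
pred end held [273. 131.]
[([274.0, 256.0, 86.0, 270.0], 0.7), ([168.0, 222.0, 62.0, 177.0], 0.61)]
4 rows: d [-0.121, 0.001, 0.64] wz 0.004
```

View pics/w10.png

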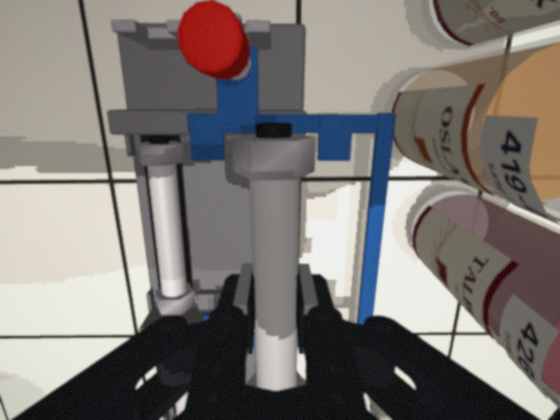

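Long B is seated in long_near. The held long A is centred, with its plug at (274,130), and its path between the tabs is clear. I lower it into long_far.

Request:
{"api": "play_rows", "payload": {
  "series": [
    {"delta_pos": [-0.121, 0, 0.64], "angular": [0, 0, 0], "hand": 1},
    {"delta_pos": [-0.121, 0, 0.64], "angular": [0, 0, 0], "hand": 1},
    {"delta_pos": [-0.121, 0, 0.64], "angular": [0, 0, 0], "hand": 1},
    {"delta_pos": [-0.121, 0, 0.64], "angular": [0, 0, 0], "hand": 1},
    {"delta_pos": [0, 0, 0.4], "angular": [0, 0, 0], "hand": 1},
    {"delta_pos": [0, 0, 0.4], "angular": [0, 0, 0], "hand": 1},
    {"delta_pos": [0, 0, 0.37], "angular": [0, 0, 0], "hand": 1},
    {"delta_pos": [0, 0, 0], "angular": [0, 0, 0], "hand": 1}
  ]
}}

```text
clock: 36.9
eef_pos: [0.6962, 0.0895, 0.1838]
eef_rot: [[0.009, 1.0, -0.001], [1.0, -0.009, 0.0], [0.0, -0.001, -1.0]]
force: [-0.9, 0.7, -3.1]
gripper_width: 0.211
finger_force: 61.3
```

Request:
{"api": "play_rows", "payload": {
  "series": [
    {"delta_pos": [0, 0, 0], "angular": [0, 0, 0], "hand": 0.5},
    {"delta_pos": [0, 0, 0], "angular": [0, 0, 0], "hand": 0.5},
    {"delta_pos": [0, 0, 0], "angular": [0, 0, 0], "hand": 0.5},
    {"delta_pos": [0, 0, -0.4], "angular": [0, 0, 0], "hand": 0.5},
    {"delta_pos": [0, 0, -1], "angular": [0, 0, 0], "hand": 0.5},
    {"delta_pos": [0, 0, -1], "angular": [0, 0, 0], "hand": 0.5},
    {"delta_pos": [0, 0, -1], "angular": [0, 0, 0], "hand": 0.5},
    {"delta_pos": [0, 0, -1], "angular": [0, 0, 0], "hand": 0}
  ]
}}

```text
clock: 37.7
eef_pos: [0.6964, 0.0893, 0.3196]
eef_rot: [[0.009, 1.0, 0.001], [1.0, -0.009, 0.0], [0.0, 0.001, -1.0]]
force: [0.1, -0.5, -0.7]
gripper_width: 0.653
finger_force: 0.0
```

Request:
{"api": "play_rows", "payload": {
  "series": [
    {"delta_pos": [-0.8, -1, -0.5], "angular": [0, 0, 0], "hand": 0},
    {"delta_pos": [-0.8, -1, -0.5], "angular": [0, 0, 0], "hand": 0},
    {"delta_pos": [-0.8, -0.5, -0.5], "angular": [0, 0, 0], "hand": 0},
    {"delta_pos": [-0.8, 0, -0.5], "angular": [0, 0, 0], "hand": 0},
    {"delta_pos": [-0.5, 0, -0.5], "angular": [0, 0, 0], "hand": 0},
    {"delta_pos": [0, 0, -0.2], "angular": [0, 0, 0], "hand": 0},
    {"delta_pos": [0, 0, 0], "angular": [0, 0, 0], "hand": 0},
    {"delta_pos": [0, 0, 0], "angular": [0, 0, 0], "hand": 0}
  ]
}}

```text
clock: 38.5
eef_pos: [0.6203, -0.0203, 0.3977]
eef_rot: [[0.009, 1.0, -0.0], [1.0, -0.009, 0.0], [0.0, -0.0, -1.0]]
force: [0.3, 0.5, -0.4]
gripper_width: 1.003
finger_force: 0.0
```

Run:
```python
from tray import *
s=ctrl.read_state(); print(s['clock'],np.round(s['eef_pos'],4),ang(s))
im=shot('wrist','w11.png'); t=shot('top','t4.png')
for k,L in (('long_near',.0605),('long_far',.0605),('mid_near',.0455),('short_near',.0305)):
    print(k,[w2px('wrist',[*(T[k]+yx*e),.026],s).round().tolist() for e in (L,-L)],[w2px('top',[*(T[k]+yx*e),.026]).round().tolist() for e in (L,-L)])
for c in('wrist','top'):
  for n in ('long_1','mid_1','short_1','lever_grip','small_beaker','small_vial','tip_box'):
    print(c,n,[(np.round(d['rect']).tolist(),round(d['conf'],2)) for d in spotter.find_in(c,n)])
a=cv2.resize(cv2.cvtColor(im,cv2.COLOR_RGB2BGR)[:, 150:],(400,410)); b=cv2.resize(cv2.cvtColor(t,cv2.COLOR_RGB2BGR)[120:300,180:356],(400,410),interpolation=cv2.INTER_CUBIC)
cv2.imwrite('pics/f1.png',np.hstack([a,b]))
```

```text
38.5 [ 0.6203 -0.0203  0.3977] 89.49640045515923
long_near [[265.0, -2.0], [266.0, 138.0]] [[222.0, 181.0], [262.0, 180.0]]
long_far [[360.0, -2.0], [350.0, 138.0]] [[221.0, 153.0], [262.0, 152.0]]
mid_near [[266.0, 184.0], [266.0, 263.0]] [[279.0, 180.0], [309.0, 179.0]]
short_near [[267.0, 300.0], [267.0, 343.0]] [[326.0, 179.0], [346.0, 179.0]]
wrist long_1 [([355.0, 75.0, 49.0, 147.0], 0.81), ([268.0, 74.0, 40.0, 145.0], 0.63)]
wrist mid_1 [([269.0, 224.0, 31.0, 101.0], 0.63)]
wrist short_1 [([268.0, 322.0, 30.0, 56.0], 0.94)]
wrist lever_grip [([345.0, 188.0, 222.0, 376.0], 0.65)]
wrist small_beaker []
wrist small_vial []
wrist tip_box []
top long_1 [([428.0, 265.0, 36.0, 36.0], 0.84), ([170.0, 266.0, 50.0, 27.0], 0.71), ([227.0, 155.0, 21.0, 12.0], 0.51)]
top mid_1 [([307.0, 180.0, 7.0, 14.0], 0.5)]
top short_1 [([334.0, 180.0, 28.0, 12.0], 0.63)]
top lever_grip [([197.0, 158.0, 14.0, 12.0], 0.56)]
top small_beaker [([408.0, 183.0, 23.0, 21.0], 0.63)]
top small_vial []
top tip_box [([138.0, 188.0, 44.0, 27.0], 0.64)]
```

View pics/f1.png

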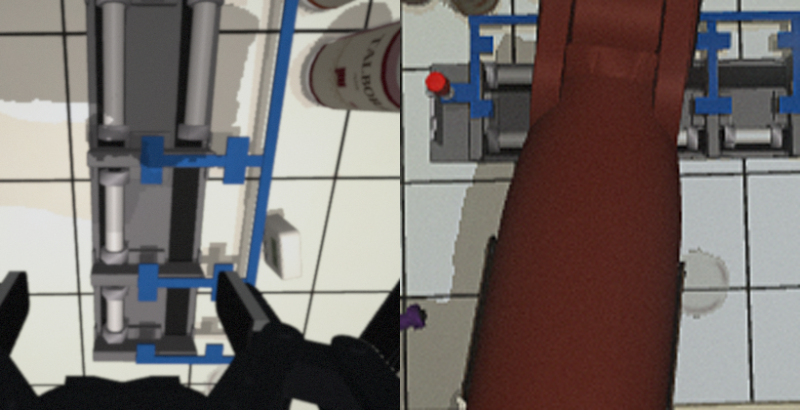

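All four columns lie in their troughs where predicted: the longs at rows 0–140, the mid near row 224 and the short near row 322 in the wrist frame. No column is left loose on the bench. Now back to the lever.

Request:
{"api": "play_rows", "payload": {
  "series": [
    {"delta_pos": [0.97, 0.224, 0.1], "angular": [0, 0, 0], "hand": 0},
    {"delta_pos": [0.97, 0.224, 0.1], "angular": [0, 0, 0], "hand": 0},
    {"delta_pos": [0.97, 0.224, 0.1], "angular": [0, 0, 0], "hand": 0},
    {"delta_pos": [0.97, 0.224, 0.1], "angular": [0, 0, 0], "hand": 0},
    {"delta_pos": [0.97, 0.224, 0.1], "angular": [0, 0, 0], "hand": 0},
    {"delta_pos": [0.97, 0.224, 0.1], "angular": [0, 0, 0], "hand": 0},
    {"delta_pos": [0.97, 0.224, 0.1], "angular": [0, 0, 0], "hand": 0},
    {"delta_pos": [0.97, 0.224, 0.1], "angular": [0, 0, 0], "hand": 0}
  ]
}}

```text
clock: 40.1
eef_pos: [0.6766, 0.2125, 0.3738]
eef_rot: [[0.009, 1.0, 0.0], [1.0, -0.009, -0.0], [-0.0, 0.0, -1.0]]
force: [0.7, -1.1, 0.8]
gripper_width: 1.0
finger_force: 0.0
```

Run:
```python
from tray import *
s=ctrl.read_state(); print(s['clock'],np.round(s['eef_pos'],4),ang(s))
im=shot('wrist').astype(int); m=(im[...,0]>130)&(im[...,1]<60)&(im[...,2]<70); y,x=np.nonzero(m); print(x.min(),x.max(),y.min(),y.max())
print('pred knob top centre, edges',w2px('wrist',[.6745,.2122,.132],s),w2px('wrist',[.6745+.0125,.2122,.132],s),w2px('wrist',[.6745,.2122-.0125,.132],s))
plan(.6745,.2124,.269,ang(s),8)
```

```text
40.1 [0.6766 0.2125 0.3738] 89.4615506227921
255 288 219 249
pred knob top centre, edges [270.69108751 231.94590159] [289.1791263  231.79780149] [270.92487573 248.87768643]
8 rows: d [-0.017, -0.009, 0.432] wz 0.005
```

Knob matches the prediction. I descend and grip.

Request:
{"api": "play_rows", "payload": {
  "series": [
    {"delta_pos": [-0.01, -0.012, 0.434], "angular": [0, 0, 0], "hand": 0},
    {"delta_pos": [-0.01, -0.012, 0.434], "angular": [0, 0, 0], "hand": 0},
    {"delta_pos": [0, -0.012, 0.434], "angular": [0, 0, 0], "hand": 0},
    {"delta_pos": [0, -0.012, 0.434], "angular": [0, 0, 0], "hand": 0},
    {"delta_pos": [0, -0.012, 0.434], "angular": [0, 0, 0], "hand": 0},
    {"delta_pos": [0, -0.012, 0.434], "angular": [0, 0, 0], "hand": 0},
    {"delta_pos": [0, 0, 0.434], "angular": [0, 0, 0], "hand": 0},
    {"delta_pos": [0, 0, 0.434], "angular": [0, 0, 0], "hand": 0}
  ]
}}

```text
clock: 40.95
eef_pos: [0.6742, 0.2106, 0.2687]
eef_rot: [[0.009, 1.0, -0.0], [1.0, -0.009, -0.0], [-0.0, -0.0, -1.0]]
force: [0.3, 0.0, -0.1]
gripper_width: 0.999
finger_force: 0.0
```

Request:
{"api": "play_rows", "payload": {
  "series": [
    {"delta_pos": [0, 0, 0], "angular": [0, 0, 0], "hand": 1},
    {"delta_pos": [0, 0, 0], "angular": [0, 0, 0], "hand": 1},
    {"delta_pos": [0, 0, 0], "angular": [0, 0, 0], "hand": 1},
    {"delta_pos": [0, 0, 0], "angular": [0, 0, 0], "hand": 1},
    {"delta_pos": [0, 0, 0], "angular": [0, 0, 0], "hand": 1},
    {"delta_pos": [0, 0, 0], "angular": [0, 0, 0], "hand": 1},
    {"delta_pos": [0, 0, 0], "angular": [0, 0, 0], "hand": 1},
    {"delta_pos": [0, 0, 0], "angular": [0, 0, 0], "hand": 1}
  ]
}}

```text
clock: 41.75
eef_pos: [0.6745, 0.2107, 0.2706]
eef_rot: [[0.009, 1.0, 0.001], [1.0, -0.009, 0.0], [0.0, 0.001, -1.0]]
force: [-1.0, 0.8, 5.9]
gripper_width: 0.281
finger_force: 58.7
```

Request:
{"api": "play_rows", "payload": {
  "series": [
    {"delta_pos": [0, 0, -0.4], "angular": [0, 0, 0], "hand": 1},
    {"delta_pos": [0, 0, -0.37], "angular": [0, 0, 0], "hand": 1},
    {"delta_pos": [0, 0, 0], "angular": [0, 0, 0], "hand": 1},
    {"delta_pos": [0, 0, 0], "angular": [0, 0, 0], "hand": 1},
    {"delta_pos": [0, 0, 0], "angular": [0, 0, 0], "hand": 1},
    {"delta_pos": [0, 0, 0], "angular": [0, 0, 0], "hand": 1},
    {"delta_pos": [0, 0, 0], "angular": [0, 0, 0], "hand": 1},
    {"delta_pos": [0, 0, 0], "angular": [0, 0, 0], "hand": 1}
  ]
}}

```text
clock: 42.55
eef_pos: [0.6742, 0.2107, 0.2926]
eef_rot: [[0.009, 1.0, -0.0], [1.0, -0.009, 0.0], [0.0, -0.0, -1.0]]
force: [0.3, 1.3, -1.9]
gripper_width: 0.275
finger_force: 59.0
```

Request:
{"api": "play_rows", "payload": {
  "series": [
    {"delta_pos": [0, -0.35, 0], "angular": [0, 0, 0], "hand": 1},
    {"delta_pos": [0, -0.35, 0], "angular": [0, 0, 0], "hand": 1},
    {"delta_pos": [0, -0.35, 0], "angular": [0, 0, 0], "hand": 1},
    {"delta_pos": [0, -0.36, 0], "angular": [0, 0, 0], "hand": 1},
    {"delta_pos": [0, 0, 0], "angular": [0, 0, 0], "hand": 1},
    {"delta_pos": [0, 0, 0], "angular": [0, 0, 0], "hand": 1},
    {"delta_pos": [0, 0, 0], "angular": [0, 0, 0], "hand": 1},
    {"delta_pos": [0, 0, 0], "angular": [0, 0, 0], "hand": 1}
  ]
}}

```text
clock: 43.35
eef_pos: [0.6322, 0.2112, 0.2926]
eef_rot: [[0.009, 1.0, -0.0], [1.0, -0.009, 0.0], [0.0, -0.0, -1.0]]
force: [-0.1, 3.7, -2.0]
gripper_width: 0.276
finger_force: 59.4
```

Request:
{"api": "play_rows", "payload": {
  "series": [
    {"delta_pos": [0, 0, 0.25], "angular": [0, 0, 0], "hand": 1},
    {"delta_pos": [0, 0, 0.25], "angular": [0, 0, 0], "hand": 1},
    {"delta_pos": [0, 0, 0.24], "angular": [0, 0, 0], "hand": 1},
    {"delta_pos": [0, 0, 0], "angular": [0, 0, 0], "hand": 0},
    {"delta_pos": [0, 0, 0], "angular": [0, 0, 0], "hand": 0},
    {"delta_pos": [0, 0, 0], "angular": [0, 0, 0], "hand": 0},
    {"delta_pos": [0, 0, 0], "angular": [0, 0, 0], "hand": 0},
    {"delta_pos": [0, 0, 0], "angular": [0, 0, 0], "hand": 0}
  ]
}}

```text
clock: 44.15
eef_pos: [0.632, 0.2109, 0.2707]
eef_rot: [[0.01, 1.0, 0.0], [1.0, -0.01, -0.0], [-0.0, 0.0, -1.0]]
force: [-0.7, 0.3, -0.3]
gripper_width: 0.995
finger_force: 0.0
```

Request:
{"api": "play_rows", "payload": {
  "series": [
    {"delta_pos": [0, 0, -0.8], "angular": [0, 0, 0], "hand": 0},
    {"delta_pos": [0, 0, -0.8], "angular": [0, 0, 0], "hand": 0},
    {"delta_pos": [0, 0, -0.8], "angular": [0, 0, 0], "hand": 0},
    {"delta_pos": [0, 0, -0.8], "angular": [0, 0, 0], "hand": 0},
    {"delta_pos": [-0.3, -1, -0.8], "angular": [0, 0, 0], "hand": 0},
    {"delta_pos": [-0.3, -1, -0.5], "angular": [0, 0, 0], "hand": 0},
    {"delta_pos": [-0.3, -0.2, 0], "angular": [0, 0, 0], "hand": 0},
    {"delta_pos": [0, 0, 0], "angular": [0, 0, 0], "hand": 0}
  ]
}}

```text
clock: 44.95
eef_pos: [0.5652, 0.184, 0.4063]
eef_rot: [[0.01, 1.0, 0.001], [1.0, -0.01, -0.0], [-0.0, 0.001, -1.0]]
force: [-0.1, 0.5, -0.3]
gripper_width: 1.0
finger_force: 0.0
```

Run:
```python
from tray import *
s=ctrl.read_state(); print(s['clock'],np.round(s['eef_pos'],4),ang(s))
im=shot('wrist','w12.png').astype(int); m=(im[...,0]>130)&(im[...,1]<60)&(im[...,2]<70); y,x=np.nonzero(m); print('red',x.min(),x.max(),y.min(),y.max())
for h in (0,.02): 
  q=[w2px('wrist',[.632+np.cos(t)*.0125,.2122+np.sin(t)*.0125,z+h],s) for t in np.linspace(0,6.28,40) for z in (.096,.132)]; q=np.array(q); print('pred lift',h,q.min(0).round(),q.max(0).round())
b=(im[...,2]>100)&(im[...,0]<70)
for yy in (.1805,.0445): # tab over trough ends: expected blue columns
  for k in(-.042,.042):
    for kp in (0,.042): u=w2px('wrist',[*(O+yx*yy+xx*(k+kp)),.044],s).round().astype(int); print(yy,k,'keeper',kp,u, im[u[1],u[0]] if 0<=u[1]<420 else None)
for n in ('long_1','mid_1','short_1'): print(n,[(np.round(d['rect']).tolist(),round(d['conf'],2)) for d in spotter.find_in('wrist',n)])
for k in('long_near','long_far'): print(k,w2px('wrist',[*T[k],.022],s).round())
```

```text
44.95 [0.5652 0.184  0.4063] 89.42617338447181
red 352 378 168 196
pred lift 0 [338. 155.] [380. 195.]
pred lift 0.02 [342. 159.] [389. 203.]
0.1805 -0.042 keeper 0 [320 212] [ 39  85 142]
0.1805 -0.042 keeper 0.042 [360 212] [110 106 107]
0.1805 0.042 keeper 0 [401 212] [ 38  82 136]
0.1805 0.042 keeper 0.042 [441 212] [208 211 196]
0.0445 -0.042 keeper 0 [315 322] [ 38  78 133]
0.0445 -0.042 keeper 0.042 [351 322] [41 44 42]
0.0445 0.042 keeper 0 [387 322] [3 3 5]
0.0445 0.042 keeper 0.042 [423 322] [24 23 23]
long_1 [([75.0, 60.0, 81.0, 121.0], 0.85), ([390.0, 239.0, 26.0, 78.0], 0.68), ([318.0, 259.0, 38.0, 108.0], 0.55)]
mid_1 [([315.0, 364.0, 22.0, 46.0], 0.65)]
short_1 []
long_near [315. 261.]
long_far [387. 261.]
```

The lever is down in the near notch and the tabs are over the troughs. One more look over the mid and short rows before handing in.

Request:
{"api": "play_rows", "payload": {
  "series": [
    {"delta_pos": [-1, 0.1, 0], "angular": [0, 0, 0], "hand": 0},
    {"delta_pos": [-1, 0.1, 0], "angular": [0, 0, 0], "hand": 0},
    {"delta_pos": [-1, 0.1, 0], "angular": [0, 0, 0], "hand": 0},
    {"delta_pos": [-1, 0, 0], "angular": [0, 0, 0], "hand": 0},
    {"delta_pos": [-1, 0, 0], "angular": [0, 0, 0], "hand": 0},
    {"delta_pos": [-1, 0, 0], "angular": [0, 0, 0], "hand": 0},
    {"delta_pos": [-1, 0, 0], "angular": [0, 0, 0], "hand": 0},
    {"delta_pos": [0, 0, 0], "angular": [0, 0, 0], "hand": 0}
  ]
}}

```text
clock: 45.95
eef_pos: [0.5734, -0.0283, 0.4047]
eef_rot: [[0.013, 1.0, -0.001], [1.0, -0.013, -0.001], [-0.001, -0.001, -1.0]]
force: [0.8, 0.1, -0.2]
gripper_width: 1.002
finger_force: 0.0
```

Run:
```python
from tray import *
s=ctrl.read_state(); print(s['clock'],np.round(s['eef_pos'],4)); shot('wrist','w13.png'); shot('top')
for n in ('long_1','mid_1','short_1'): print(n,[(np.round(d['rect']).tolist(),round(d['conf'],2)) for d in spotter.find_in('wrist',n)],[(np.round(d['rect']).tolist(),round(d['conf'],2)) for d in spotter.find_in('top',n)])
for k,v in T.items(): print(k,w2px('wrist',[*v,.022],s).round())
```

```text
45.95 [ 0.5734 -0.0283  0.4047]
long_1 [([313.0, 65.0, 34.0, 129.0], 0.59), ([398.0, 67.0, 45.0, 129.0], 0.58), ([372.0, 182.0, 173.0, 362.0], 0.21)] [([233.0, 183.0, 22.0, 10.0], 0.74), ([428.0, 265.0, 37.0, 35.0], 0.66), ([232.0, 152.0, 27.0, 10.0], 0.51), ([407.0, 183.0, 24.0, 16.0], 0.15)]
mid_1 [([311.0, 215.0, 34.0, 96.0], 0.98)] []
short_1 [([306.0, 312.0, 31.0, 57.0], 0.63)] [([335.0, 180.0, 21.0, 8.0], 0.7), ([136.0, 187.0, 44.0, 23.0], 0.22)]
long_near [314.  63.]
long_far [401.  63.]
mid_near [309. 214.]
mid_far [385. 214.]
short_near [306. 310.]
short_far [374. 310.]
```

All columns match their trough points.

```bash
python3 -c "
from h import *
print(workorder.sign_off())"
```

```text
the job is handed in; nothing more can be done
None
```

I handed the job in at about 46 s: two long, one mid and one short column lie in matching troughs and the keeper is shut with the lever in the near notch, by my last camera checks (sign-off gave no verdict).

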